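Fetch the vee block from behind the setter and riser

ROBOT

A 7-joint arm with a two-finger parallel gripper is mounted at the origin on the work surface. World frame = base frame: x ahead of the robot, y to its left, z up, the work surface at z = 0. Lengths are in mm, angles in rad, forces in N, time in s.
With the tool pointing down it reaches from about 400 to 875 mm from the base axis. Payload 4.4 kg.
Tool frame: the origin (TCP) lies at the very end of the fingers, on their centre line; the grasp point (between the pads) lies 19 mm behind it; z points along the fingers, y is the line along which they close (so a half turn about z gives the same grasp; the last joint's range is limited). The gripper opens to 85 mm and grips with 20 to 120 N. Pads are 22 mm wide; open, the fingers measure 114 mm over their backs; the gripper's body (76 mm by 85 mm) begins 54 mm behind the grasp point. The pads swing forward as they close: fully open they stand 13 mm farther back than shut.
Start: joints at [1.106, 0.628, 0.038, 1.517, -0.027, 0.996, -0.02], TCP at [252.431, -598.996, 231.313] pointing down, gripper open.
Joint ranges: [-3.06, 3.06], [-0.37, 2.12], [-1.25, 1.32], [0.18, 2.47], [-1.1, 4.24], [0.23, 1.98], [-2.94, 2.94]. Speed limits (rad/s): [2.57, 2.57, 3.14, 3.14, 3.14, 3.14, 3.14].

INTERFACE

Orientations are given as [roll, pitch, yaw] about the fixed x, y, z axes, in that order (R = Rz(yaw) Ry(pitch) Rx(roll)).
In Python, from cell import monitor, viewer, workorder gives the robot as it stands.
- The arm moves only by the tool arm_command, never from a script. Its argument "series" is one flat list of numbers, 5 for each row, row after row: the opening in per cent of the stroke, from 0 (shut) to 100 (fully open), then the shift along the tool's x, y, z in cm, then the turn about the tool's z in degrees. In form: [claw, x, y, z, roll, claw, x, y, z, roll, ...]. A call has exactly 5 rows; each row is the pose to reach, as a shift and turn from the pose commanded when the call began, along the tool's axes at that moment; what a row does not reach only later rows make up. A row lasts 1/12 s, in which the tool goes at most 41.7 mm and 7.16 degrees, less where a joint would pass 70% of its speed; a pose out of reach is approached as far as the arm can. A call with a gripper value outside its range is refused whole. The fingers move at their own pace and stop on an object; the grip force is fixed at half the most. Time passes only in rows, so rows that repeat a pose let the fingers close, or fill a call up. It gives the time, the measured TCP pose, the force, the opening and the grip force at its end, in the units of the state.
- monitor.read_state(): the state, without advancing time (a new reading comes with each control period).
- viewer.get_image(name): name is "scene" or "top" or "wrist"; returns (picture, depth): 384x512x3 uint8, red, green, blue; 384x512 float32, mm along the optical axis (not along the pixel's ray), 0 where there is no reading.
- viewer.camera_model(name): a dict with "mtx" (3x3 intrinsics, pixels), "R" (3x3) and "t" (3): a world point X has camera coordinates R X + t. Camera axes: x right, y down, z forward; pixel columns grow to the right and rows downward; lengths in mm; the calibration is good to about 2 mm. A picture is of the moment at which its call begins: read the wrist's pose just before it. camera_model takes no time and is no camera call; for the wrist camera it gives the pose at the moment of the call.
- workorder.finish_job(): hands the job in; it is judged then, once.
The state is a dict: "clock": time; "qpos": joint angles; "qd": joint speeds; "tau": joint torques, N m; "eef_pos": TCP position; "tool_rot": TCP orientation; "force": force on the tool from outside, world axes, zero at the start; "torque": the same for the moment, N m; "width": finger opening in mm; "gripper_force": force on a finger pad.
Only numpy, scipy, OpenCV 4.12 (cv2) and the standard library are available. Lean on these libraries where they do the work, as an engineer would, in place of code of your own. Each camera call takes 0.05 s, during which the arm holds its last target. There are 200 camera calls.

TASK

Get the vee block out of the tooling tray: first stand the round tool setter and the square riser block, which are in its way, upright on the parking mat, then put the vee block, groove up, down on the vise bed centred between the jaws with its groove running along them. After that stand the setter back in the middle of the round pad and the riser back in the middle of the square pad. Set everything down gently rather than dropping it, keep the setter and riser from toppling, leave the cutter tube and the T-nut where they are, and let go of everything.

Things in the scene. Friction and masses are not known exactly. Their poses are not given: they have to be found in the camera images.
- setter: tool-length setter: upright aluminium cylinder, 50 diameter, 90 high, with a 22 diameter steel contact button 10 high on top (100 high in all) and a small dial on its side low down. 0.35 to 0.6 kg. It stands on the round pad in the tray. Origin: centre of its underside, z up
- riser: riser block: upright aluminium square block, 48 x 48, 100 high, dark cross-holes in its sides, 0.4 to 0.65 kg. It stands on the square pad in the tray. Origin: centre of its underside, z up, x and y square to its side faces
- vee: steel vee block, 40 x 40, 34 high; a 90 degree groove 28 wide, 14 deep in its top runs along its y axis; solid below 20. 0.25 to 0.4 kg. It lies on the tray floor (4 above the bench), beyond and midway between the two tall things, which block a gripper coming down on it. Grip it on its +y and -y faces (the groove's ends), free for 40 on each side. Origin: centre of underside, z up
- round_pad: round cork pad, 66 diameter, 3 thick, fixed in the tray: the setter's own place, left or right of the square pad, 90 between centres. Origin: centre of underside, 4 above the bench (its top 7 above); x away from the robot, y along the row of pads. The tray: dark sheet 180 (x) x 210 (y), rim 14 high, its centre 28 in x beyond the row of pads
- square_pad: square cork pad, 66 x 66, 3 thick, fixed on the floor of the tooling tray: the riser's own place. Origin: centre of its underside, 4 above the bench, so its top is 7 above the bench; x and y along the tray's sides as for the round pad
- mat: parking mat: fixed dark rubber mat, 200 (x) x 140 (y), 4 thick, empty, on the bench to one side of the tray (left or right varies). Origin: centre of its underside, on the bench
- vise: low grey machine vise fixed on the bench, on the other side of the tray from the mat: base 150 (x) x 90 (y), flat bed 28 above the bench. Two steel jaws, immovable, run along its y axis, each 90 long and rising 16 above the bed, with a gap of 70 in x between them, open at both y ends; a screw sticks out at -x. Origin: centre of the base's underside, below the middle of the gap
- tube: cutter tube, a bystander: closed grey plastic tube with white cap, 29 diameter, 82 high, standing on the bench just beyond the tray. Origin: centre of its underside
- tnut: steel T-nut, a bystander: 26 x 22, 15 high, lying in a far corner of the tray. Origin: centre of its underside
There are look-alikes about, which are no part of the job. Of the things that look like the vee, the largest one is meant.

How it is judged:
By the outcome, as a careful person would: the job done as asked, in the order asked, and still so for the second after the job is handed in, with the robot touching nothing.
It also fails if it takes over 128 s, if anything falls off the work surface, if the arm or the gripper's body presses on something with over 40 N, if the wrist force passes 120 N, or if a joint passes its speed limit or range.

## Working session

There is one attempt and no reset: what is moved stays moved. The work goes in short steps, Python scripts to look and compute and a tool call to move; the robot and the scene stay as the last step left them, time stands still between calls to the robot, and variables do not carry over. Pictures are saved under pics/ and viewed, at most 14 in all, crops included, and the job is handed in when it is done.

Besides the shell and the picture viewer there is one more tool, called as name(argument=value, ...) on one line, values as JSON. arm_command: Moves the arm, as the interface text tells. Its arguments: {"type":"object","properties":{"series":{"type":"array","items":{"type":"number"}}},"required":["series"]}

```bash
ls; mkdir -p pics; python3 - <<'E'
from cell import monitor, viewer, workorder
import cv2, numpy as np
s=monitor.read_state(); print(s)
for n in ("scene","top"):
    p,d=viewer.get_image(n); cv2.imwrite(f"pics/{n}0.png",p[:,:,::-1]); np.savez(f"{n}0.npz",p=p,d=d,**viewer.camera_model(n)); m=viewer.camera_model(n);print(n,m)
E
```

```text
pics
{'clock': 0.0, 'qpos': array([ 1.10619793,  0.62932819,  0.03845251,  1.51841256, -0.02704477,
        0.99623918, -0.02000365]), 'qd': array([ 7.84056393e-05, -9.98412899e-05,  1.82773014e-03,  3.21342005e-04,
       -7.94979229e-04, -2.70768503e-03,  1.47538307e-04]), 'tau': array([-7.98371570e-05, -5.63396358e+01,  1.22617476e+00, -1.93441880e+01,
        1.09839201e-02,  1.05051475e-02, -1.39517778e-05]), 'eef_pos': array([ 252.19104246, -598.40118737,  230.3866139 ]), 'tool_rot': array([-3.13972319e+00, -6.98357833e-06,  3.98760828e-01]), 'force': array([ 0.96985729, -0.03537454,  0.5263411 ]), 'torque': array([-0.00794264,  0.03350443,  0.00767336]), 'gripper_force': 0.0, 'width': 85.2574022202248}
scene {'mtx': array([[466.23923879,   0.        , 250.9014269 ],
       [  0.        , 466.23923879, 194.35482176],
       [  0.        ,   0.        ,   1.        ]]), 'R': array([[-0.10139002,  0.99480617, -0.00898564],
       [ 0.78680772,  0.07465701, -0.61266626],
       [-0.60881334, -0.06918821, -0.79029065]]), 't': array([  46.42991135, -427.57494406, 1456.53454933])}
top {'mtx': array([[417.96137374,   0.        , 266.54917353],
       [  0.        , 417.96137374, 197.33720606],
       [  0.        ,   0.        ,   1.        ]]), 'R': array([[-0.00821682, -0.99993921, -0.00735288],
       [-0.99840253,  0.0086148 , -0.05584055],
       [ 0.0559005 ,  0.0068823 , -0.99841262]]), 't': array([ 16.23604217, 590.12117999, 848.74705214])}
```

View pics/scene0.png

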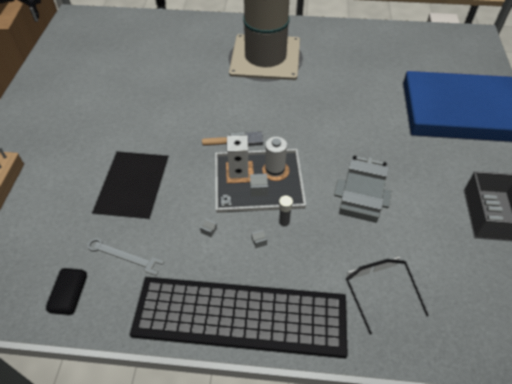

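View pics/top0.png

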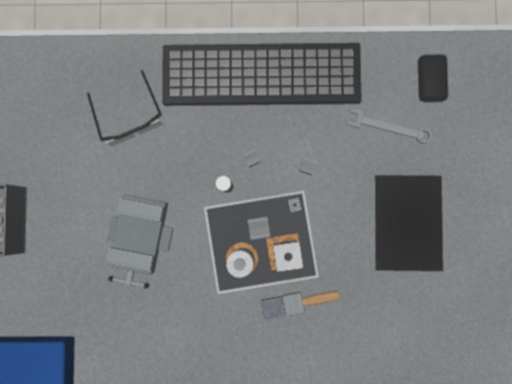

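The arm is out of view. Top picture: the tray is around (262,242), the setter (240,262), the riser (288,256), the tube (223,184) and the T-nut (295,205). The mat is at (408,222) and the vise at (137,233).
Vee candidates in the top picture are (259,228) in the tray, (252,158) and (308,167). The description (in the tray, midway beyond the two tall things) picks (259,228). I'll check this in a crop and measure.

```bash
cat > h.py <<'E'
import numpy as np, cv2
def cloud(d,m,R,t):
    v,u=np.mgrid[:d.shape[0],:d.shape[1]]
    c=np.stack([(u-m[0,2])/m[0,0]*d,(v-m[1,2])/m[1,1]*d,d],-1)
    return (c-t)@R
def blob(W,mask,seed=None):
    n,l=cv2.connectedComponents(mask.astype(np.uint8)); out=[]
    for i in range(1,n):
        P=W[l==i]
        if len(P)<25: continue
        r=cv2.minAreaRect(P[:,:2].astype(np.float32))
        v,u=np.nonzero(l==i)
        out.append((len(P),(int(u.mean()),int(v.mean())),np.round(r[0],1),np.round(r[1],1),round(r[2],1),np.round(np.median(P[:,2]),1)))
    return out
E
python3 - <<'E'
from h import *
z=np.load("top0.npz"); W=cloud(z['d'],z['mtx'],z['R'],z['t']); H=W[...,2]
print("bench",np.median(H[300:,100:200]), "std",np.std(H[320:370,150:230]))
for lo,hi in((86,115),(70,86),(36,50),(24,35),(10,24)):
    print(lo,hi)
    m=(H>lo)&(H<hi)
    for b in blob(W,m): print(*b)
# dark mat
g=z['p'].max(2)
print("dark"); 
for b in blob(W,(g<35)): print(*b)
c=z['p'][130:310,90:330,::-1]; cv2.imwrite("pics/crop0.png",cv2.resize(c,None,fx=3.3,fy=3.3,interpolation=cv2.INTER_CUBIC))
E
```

```text
bench 0.02020774860802993 std 53.83654347538689
86 115
698 (287, 256) [476.  -27.4] [48.1 47.8] 7.9 107.1
563 (239, 263) [462.4  62.5] [47.4 49.2] 44.7 97.5
70 86
183 (223, 183) [614.9  94.4] [27.4 27.3] 1.1 81.6
36 50
173 (129, 131) [726.3 292.1] [ 13.  100.6] 19.9 38.4
292 (13, 219) [548.8 520.7] [139.2   4.8] 0.1 43.0
679 (139, 209) [565.9 267. ] [90.4 30. ] 78.8 43.8
71 (257, 220) [543.   30.7] [10.  37.4] 5.9 37.7
78 (259, 235) [513.2  25.9] [10.5 39.7] 8.9 37.8
714 (129, 258) [468.  286.4] [90.7 30. ] 78.7 43.8
1659 (34, 360) [267.4 476.9] [135.9  83.8] 89.8 48.7
24 35
1158 (433, 76) [ 837.4 -337.7] [56.3 94.3] 88.0 29.1
110 (155, 113) [766.6 241. ] [28.6 68.8] 78.4 30.2
92 (103, 135) [721.1 347.1] [60.5 23.8] 52.8 31.0
227 (17, 219) [548.1 520.9] [139.   4.] 0.3 29.3
1910 (137, 233) [516.1 277.1] [ 90.7 151.5] 78.8 27.8
192 (258, 227) [527.4  27.7] [24.6 39.9] 11.6 29.7
204 (51, 351) [295.5 463. ] [166.4  72. ] 59.1 29.9
10 24
11934 (261, 73) [852.7  20.8] [420.3 130.6] 90.0 17.6
199 (423, 85) [ 827.  -318.9] [106.1  45.8] 28.9 19.8
71 (147, 84) [831.8 261.4] [62.7  5.9] 24.9 17.2
76 (92, 109) [779.8 376.7] [68.2  6.7] 21.5 16.9
55 (148, 127) [739.2 255.3] [ 2.7 53.5] 23.9 17.5
58 (121, 139) [713.8 314.5] [ 2.6 54.2] 23.7 17.4
160 (251, 157) [672.8  42. ] [27.5 27.2] 24.0 19.3
166 (307, 165) [654.5 -74.8] [27.6 27.7] 68.6 19.9
270 (20, 220) [548.6 520.9] [139.    5.6] 0.4 17.2
794 (260, 243) [498.6  24.5] [180.4 210.2] 8.8 13.7
133 (294, 204) [574.5 -45.7] [26.  21.8] 13.6 16.9
230 (162, 237) [508.1 224.3] [ 23.9 147.4] 80.6 12.3
35 (113, 223) [539.2 330.4] [12.8 20.3] 79.5 10.9
29 (110, 234) [516.6 335.3] [11.7 24.6] 81.2 11.1
244 (128, 280) [427.9 294. ] [84.7 29.4] 77.9 19.1
1188 (293, 303) [375.2 -55.3] [ 41.4 159.4] 10.7 18.2
290 (53, 349) [294.3 465.7] [176.6  78.2] 58.0 17.3
dark
```

View pics/crop0.png

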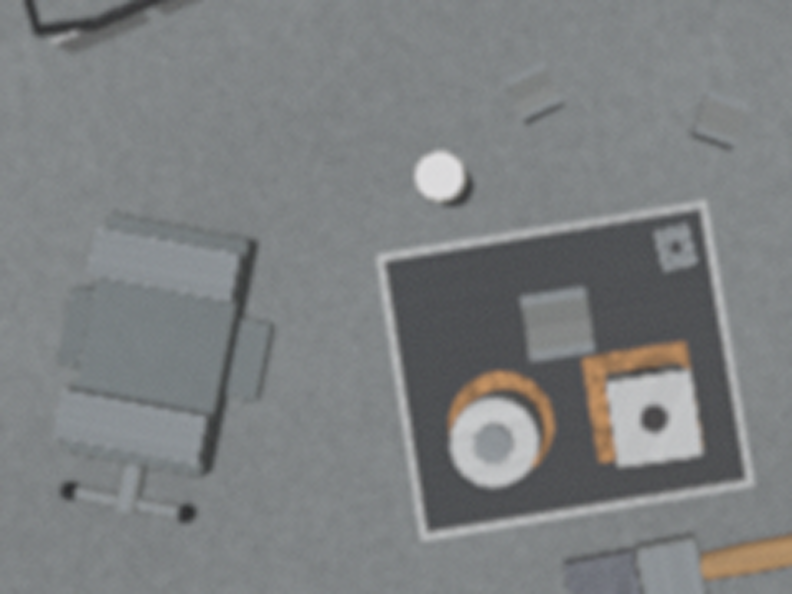

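The crop shows the tray block, about 40x40 with a groove running towards the tray's y, at crop (557,324). The two blocks beyond the tray measure only about 27 mm, so the tray block is the vee. Next I'll locate the mat and plan the first approach.

```bash
cat >> h.py <<'E'
from cell import monitor
def plan(*wps,cur=None):
    """wps: (x,y,z,yaw_deg,claw,ncalls); prints calls of 5 rows, eased, in tool axes"""
    if cur is None:
        s=monitor.read_state(); cur=[*s['eef_pos'],np.degrees(s['tool_rot'][2])]
    p=np.array(cur,float)
    for *g,claw,n in wps:
        g=np.array([np.nan if v is None else v for v in g],float); g=np.where(np.isnan(g),p,g)
        d=g-p; d[3]=(d[3]+180)%360-180; s0=p.copy(); N=5*n
        k=np.arange(1,N+1)/N; e=k if n==0 else 0.6*k+0.4*(3*k**2-2*k**3)
        b=p.copy()
        for c in range(n):
            out=[]; y=np.radians(b[3])
            for i in range(5):
                q=s0+e[c*5+i]*d-b
                out.append([claw,round((np.cos(y)*q[0]+np.sin(y)*q[1])/10,2),round((np.sin(y)*q[0]-np.cos(y)*q[1])/10,2),round(-q[2]/10,2),round(-q[3],1)])
            print(str(out).replace('[','').replace(']','').replace(' ',''))
            l=np.array(out[-1]); dx,dy,dz=l[1:4]*10
            b=b+[np.cos(y)*dx+np.sin(y)*dy,np.sin(y)*dx-np.cos(y)*dy,-dz,-l[4]]
        p=b
        print(' ->',np.round(p,1))
E
python3 - <<'E'
from h import *
z=np.load("top0.npz"); W=cloud(z['d'],z['mtx'],z['R'],z['t'])
g=z['p'].max(2); m=np.zeros_like(g,bool); m[165:285,365:455]=g[165:285,365:455]<45
print(blob(W,m))
plan((463,63,200,98.8,100,4))
E
```

```text
[]
100,np.float64(1.48),np.float64(-1.74),np.float64(0.1),np.float64(-2.5),100,np.float64(3.21),np.float64(-3.76),np.float64(0.22),np.float64(-5.4),100,np.float64(5.16),np.float64(-6.03),np.float64(0.35),np.float64(-8.7),100,np.float64(7.29),np.float64(-8.53),np.float64(0.49),np.float64(-12.3),100,np.float64(9.59),np.float64(-11.21),np.float64(0.65),np.float64(-16.1)
100,np.float64(3.12),np.float64(-2.06),np.float64(0.16),np.float64(-4.1),100,np.float64(6.39),np.float64(-4.21),np.float64(0.33),np.float64(-8.4),100,np.float64(9.75),np.float64(-6.43),np.float64(0.51),np.float64(-12.8),100,np.float64(13.19),np.float64(-8.7),np.float64(0.69),np.float64(-17.3),100,np.float64(16.67),np.float64(-10.99),np.float64(0.87),np.float64(-21.9)
100,np.float64(4.07),np.float64(-0.82),np.float64(0.19),np.float64(-4.5),100,np.float64(8.1),np.float64(-1.64),np.float64(0.37),np.float64(-9.0),100,np.float64(12.06),np.float64(-2.45),np.float64(0.54),np.float64(-13.4),100,np.float64(15.89),np.float64(-3.22),np.float64(0.72),np.float64(-17.7),100,np.float64(19.55),np.float64(-3.97),np.float64(0.88),np.float64(-21.8)
100,np.float64(3.48),np.float64(0.64),np.float64(0.16),np.float64(-3.9),100,np.float64(6.71),np.float64(1.22),np.float64(0.3),np.float64(-7.5),100,np.float64(9.65),np.float64(1.76),np.float64(0.43),np.float64(-10.7),100,np.float64(12.27),np.float64(2.24),np.float64(0.55),np.float64(-13.7),100,np.float64(14.52),np.float64(2.65),np.float64(0.65),np.float64(-16.2)
 -> [463.   63.  200.   98.8]
```

arm_command(series=[100,1.5,-1.7,0.1,-2.5,100,3.2,-3.8,0.2,-5,100,5.2,-6,0.3,-8.5,100,7.3,-8.5,0.5,-12,100,9.6,-11.2,0.6,-16])

```text
clock: 0.52
eef_pos: [297.1, -457.4, 224.8]
tool_rot: [-3.141, 0.0, 0.68]
force: [0.5, -0.2, 0.7]
width: 85.5
gripper_force: 0.0
```

arm_command(series=[100,3.1,-2.1,0.2,-4,100,6.4,-4.2,0.3,-8,100,9.8,-6.4,0.5,-13,100,13.2,-8.7,0.7,-17,100,16.7,-11,0.9,-22])

```text
clock: 0.93
eef_pos: [358.3, -266.6, 216.2]
tool_rot: [-3.141, 0.0, 1.065]
force: [1.2, -0.5, 0.7]
width: 85.2
gripper_force: 0.0
```

arm_command(series=[100,4,-0.8,0.2,-4.5,100,8,-1.6,0.4,-9,100,12,-2.4,0.5,-13.5,100,16,-3.2,0.7,-18,100,19.5,-4,0.9,-22])

```text
clock: 1.35
eef_pos: [418.9, -76.0, 207.4]
tool_rot: [3.141, -0.0, 1.451]
force: [1.0, -0.5, 1.0]
width: 85.5
gripper_force: 0.0
```

arm_command(series=[100,3.5,0.6,0.2,-4,100,6.7,1.2,0.3,-7.5,100,9.7,1.8,0.4,-11,100,12.3,2.2,0.6,-14,100,14.5,2.6,0.6,-16])

```text
clock: 1.77
eef_pos: [462.2, 64.4, 201.0]
tool_rot: [-3.141, -0.001, 1.73]
force: [0.4, -0.4, -0.5]
width: 85.6
gripper_force: 0.0
```

```bash
sed -i 's/round(/rnd(/g; s/^from cell/rnd=lambda v,n: float(np.round(v,n))\nfrom cell/' h.py; python3 - <<'E'
from h import *
from cell import viewer
s=monitor.read_state(); print(s['clock'],s['eef_pos'],np.degrees(s['tool_rot']),s['force'])
M=viewer.camera_model("wrist"); p,d=viewer.get_image("wrist"); cv2.imwrite("pics/w1.png",p[:,:,::-1]); np.savez("w1.npz",p=p,d=d,**M)
W=cloud(d,M['mtx'],M['R'],M['t']); H=W[...,2]
print(M['R'],M['t'])
for lo,hi in((102,115),(92,101),(33,45),(10,20)):
    print(lo,hi)
    for b in blob(W,(H>lo)&(H<hi)&(d>0)): print(*b)
z=np.load("top0.npz"); W=cloud(z['d'],z['mtx'],z['R'],z['t'])
g=z['p'].max(2); print(g[220,408],g[220,460],g[160,408]); m=np.zeros_like(g,bool); m[165:285,365:455]=g[165:285,365:455]<65
print(blob(W,m))
E
```

```text
1.7667 [462.24831484  64.40099364 200.95169965] [-1.79969921e+02 -3.83873302e-02  9.90962616e+01] [ 0.35810937 -0.44000173 -0.54381025]
[[ 9.87364608e-01  1.58464852e-01 -1.44715224e-04]
 [ 1.51352060e-01 -9.42774825e-01  2.97099620e-01]
 [ 4.69434133e-02 -2.93367552e-01 -9.54846477e-01]] [-467.08645217  -39.08788442  348.749577  ]
102 115Traceback (most recent call last):
  File "<stdin>", line 9, in <module>
  File "h.py", line 13, in blob
    out.append((len(P),(int(u.mean()),int(v.mean())),np.rnd(r[0],1),np.rnd(r[1],1),rnd(r[2],1),np.rnd(np.median(P[:,2]),1)))
                                                     ^^^^^^
    raise AttributeError(f"module {__name__!r} has no attribute {attr!r}")
AttributeError: module 'numpy' has no attribute 'rnd'
```

```bash
sed -i 's/np\.rnd(/np.round(/g' h.py; python3 - <<'E'
from h import *
z=np.load("w1.npz"); d=z['d']
W=cloud(d,z['mtx'],z['R'],z['t']); H=W[...,2]
for lo,hi in((102,115),(92,101),(33,45),(10,20)):
    print(lo,hi)
    for b in blob(W,(H>lo)&(H<hi)&(d>0)): print(*b)
z=np.load("top0.npz"); W=cloud(z['d'],z['mtx'],z['R'],z['t'])
g=z['p'].max(2); print(g[220,408],g[220,460],g[160,408]); m=np.zeros_like(g,bool); m[165:285,365:455]=g[165:285,365:455]<65
print(blob(W,m))
E
```

```text
102 115
529 (255, 201) [464.1  61.7] [21.1 21.5] 48.7 108.0
2427 (254, 292) [477.5 -28.3] [48.2 49.1] 7.6 108.1
92 101
1950 (255, 195) [463.8  61.8] [49.1 49. ] 88.0 98.1
258 (255, 266) [474.2  -4.8] [47.8  2.4] 7.8 96.9
33 45
663 (392, 16) [561.4 235.4] [28.3 30.8] 80.4 44.1
66 (258, 160) [464.9  82.3] [ 8.  35.9] 87.5 39.7
139 (396, 170) [610.4  94.8] [25.6 14. ] 77.2 38.8
387 (295, 219) [515.9  24.9] [13.5 40.6] 8.5 38.3
425 (321, 219) [542.6  28.7] [13.3 40.7] 9.4 38.1
197 (255, 239) [474.  -5.] [47.4  2.2] 8.3 39.5
10 20
1412 (330, 25) [524.4 219.1] [ 21.2 114.4] 78.9 11.4
2090 (278, 174) [500.4  23.1] [180.5 210.5] 8.8 14.9
92 (386, 166) [608.7  95.1] [24.7 10.3] 79.4 15.2
1469 (166, 216) [370.  -19.2] [40.9 84.3] 10.9 18.4
133 (301, 200) [517.8  35.4] [55.4 28. ] 53.0 14.8
356 (426, 218) [674.   41.1] [28.7 28.5] 23.6 16.8
132 (255, 231) [474.4  -5. ] [47.1  1.8] 7.4 15.0
1117 (500, 293) [798.2 -46.9] [ 33.9 127.3] 21.7 16.8
465 (176, 286) [385.7 -96.1] [19.4 76.6] 7.1 18.0
225 (328, 269) [575.5 -46.4] [25.7 21.4] 14.3 14.0
295 (311, 287) [557.1 -71.6] [76.9  5.3] 9.5 14.4
42 132 132
[(6152, (408, 222), array([ 537.3, -174.1]), array([358.9, 194.6]), 89.5, np.float64(4.2))]
```

View pics/w1.png

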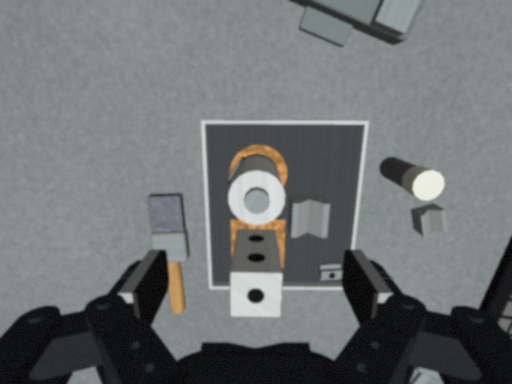

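The wrist view shows the setter top at (255,195), the riser top at (255,292) and the vee at (311,219), with the fingers straddling along tray x. The setter is at (464,62). I'll descend and grip it.

arm_command(series=[100,-0.1,0.1,2,0,100,-0.2,0.1,4.5,0,100,-0.3,0.1,7,0,100,-0.3,0.1,9.5,0,100,-0.3,0.1,11.5,0])

```text
clock: 2.23
eef_pos: [463.0, 58.8, 84.7]
tool_rot: [-3.14, 0.0, 1.725]
force: [-0.2, -0.0, 1.0]
width: 85.6
gripper_force: 0.0
```

arm_command(series=[100,0,0,1.3,0,100,0,0,2.2,0,100,0,0,3,0,100,0,0,3,0,100,0,0,3,0])

```text
clock: 2.65
eef_pos: [463.8, 59.3, 56.4]
tool_rot: [3.142, 0.0, 1.725]
force: [-0.0, 0.6, -0.1]
width: 85.4
gripper_force: 0.0
```

arm_command(series=[0,0,0,0,0,0,0,0,0,0,0,0,0,0,0,0,0,0,0,0,0,0,0,0,0])

```text
clock: 3.07
eef_pos: [464.3, 59.3, 57.3]
tool_rot: [3.14, 0.0, 1.725]
force: [-0.8, 0.0, 6.4]
width: 47.8
gripper_force: 61.1
```

arm_command(series=[0,0,0,0,0,0,0,0,0,0,0,0,0,0,0,0,0,0,0,0,0,0,0,0,0])

```text
clock: 3.48
eef_pos: [464.3, 59.3, 57.3]
tool_rot: [3.14, 0.0, 1.725]
force: [-0.6, -0.1, 6.3]
width: 47.9
gripper_force: 61.1
```

```bash
python3 - <<'E'
from h import *
z=np.load("top0.npz"); W=cloud(z['d'],z['mtx'],z['R'],z['t'])
g=z['p'].max(2)
m=np.zeros_like(g); m[165:285,368:450]=(g[165:285,368:450]<65)
m=cv2.morphologyEx(m,cv2.MORPH_OPEN,np.ones((5,5)))
P=W[m>0]; print(P.min(0),P.max(0),P.mean(0)); print(blob(W,m))
E
```

```text
[ 438.80685699 -353.73307124   -2.77819756] [633.95580969   5.30994279 880.47184581] [ 535.63939643 -283.25007013    7.09575068]
[(6152, (408, 222), array([ 537.3, -174.1]), array([358.9, 194.6]), 89.5, np.float64(4.2))]
```

Gripped. Mat centre is about (536,-285). The plan is setter at (482,-285) and riser at (592,-285).

```bash
python3 - <<'E'
from h import *
plan((None,None,190,None,0,2),(482,-285,None,None,0,3),(None,None,66,None,0,2))
E
```

```text
0,0.0,0.0,-0.95,-0.0,0,0.0,0.0,-2.14,-0.0,0,0.0,0.0,-3.54,-0.0,0,0.0,0.0,-5.05,-0.0,0,0.0,0.0,-6.64,-0.0
0,0.0,0.0,-1.58,-0.0,0,0.0,0.0,-3.1,-0.0,0,0.0,0.0,-4.49,-0.0,0,0.0,0.0,-5.69,-0.0,0,0.0,0.0,-6.63,-0.0
 -> [464.3  59.3 190.   98.8]
0,-1.55,-0.16,-0.0,-0.0,0,-3.41,-0.35,-0.0,-0.0,0,-5.54,-0.57,-0.0,-0.0,0,-7.89,-0.81,-0.0,-0.0,0,-10.42,-1.07,-0.0,-0.0
0,-2.64,-0.28,-0.0,-0.0,0,-5.36,-0.56,-0.0,-0.0,0,-8.1,-0.84,-0.0,-0.0,0,-10.81,-1.12,-0.0,-0.0,0,-13.46,-1.39,-0.0,-0.0
0,-2.52,-0.26,-0.0,-0.0,0,-4.87,-0.51,-0.0,-0.0,0,-7.0,-0.73,-0.0,-0.0,0,-8.87,-0.92,-0.0,-0.0,0,-10.41,-1.08,-0.0,-0.0
 -> [ 482.  -285.   190.    98.8]
0,0.0,0.0,0.88,-0.0,0,0.0,0.0,2.0,-0.0,0,0.0,0.0,3.3,-0.0,0,0.0,0.0,4.72,-0.0,0,0.0,0.0,6.2,-0.0
0,0.0,0.0,1.48,-0.0,0,0.0,0.0,2.89,-0.0,0,0.0,0.0,4.19,-0.0,0,0.0,0.0,5.31,-0.0,0,0.0,0.0,6.2,-0.0
 -> [ 482.  -285.    66.    98.8]
```

arm_command(series=[0,0,0,-0.6,0,0,0,0,-1.6,0,0,0,0,-3,0,0,0,0,-4.8,0,0,0,0,-6.6,0])

```text
clock: 3.9
eef_pos: [462.8, 59.0, 122.9]
tool_rot: [-3.14, 0.0, 1.725]
force: [0.8, -0.8, -4.6]
width: 48.1
gripper_force: 62.7
```

arm_command(series=[0,0,0,-1.8,0,0,0,0,-3.5,0,0,0,0,-5,0,0,0,0,-6,0,0,0,0,-6.6,0])

```text
clock: 4.32
eef_pos: [463.7, 59.1, 189.6]
tool_rot: [3.141, 0.0, 1.725]
force: [0.5, -0.2, -4.2]
width: 48.1
gripper_force: 62.7
```

arm_command(series=[0,-0.8,-0.1,0,0,0,-2.4,-0.2,0,0,0,-4.8,-0.5,0,0,0,-7.5,-0.8,0,0,0,-10.4,-1.1,0,0])

```text
clock: 4.73
eef_pos: [467.7, -46.3, 187.5]
tool_rot: [-3.139, -0.0, 1.727]
force: [1.6, 0.5, -3.8]
width: 47.9
gripper_force: 62.7
```

arm_command(series=[0,-2.7,-0.3,0,0,0,-5.4,-0.6,0,0,0,-8.1,-0.9,0,0,0,-10.8,-1.1,0,0,0,-13.5,-1.4,0,0])

```text
clock: 5.15
eef_pos: [474.5, -182.7, 187.2]
tool_rot: [-3.139, -0.001, 1.725]
force: [0.9, 0.2, -5.0]
width: 47.8
gripper_force: 62.7
```

arm_command(series=[0,-2.8,-0.3,0,0,0,-5.4,-0.6,0,0,0,-7.8,-0.8,0,0,0,-9.6,-1,0,0,0,-10.4,-1.1,0,0])

```text
clock: 5.57
eef_pos: [479.0, -289.2, 186.9]
tool_rot: [-3.139, 0.001, 1.721]
force: [0.1, 0.0, -4.7]
width: 47.8
gripper_force: 62.7
```

arm_command(series=[0,0,0,0.6,0,0,0,0,1.8,0,0,0,0,3.2,0,0,0,0,4.7,0,0,0,0,6.2,0])

```text
clock: 5.98
eef_pos: [480.5, -282.8, 125.0]
tool_rot: [-3.141, -0.002, 1.727]
force: [-0.1, 0.7, -3.3]
width: 48.0
gripper_force: 62.7
```

arm_command(series=[0,0,0,1.5,0,0,0,0,3,0,0,0,0,4.4,0,0,0,0,5.5,0,0,0,0,6.2,0])

```text
clock: 6.4
eef_pos: [480.1, -283.1, 62.6]
tool_rot: [-3.14, -0.003, 1.727]
force: [-0.3, -0.4, -4.7]
width: 48.2
gripper_force: 62.7
```

arm_command(series=[0,0,0,0,0,0,0,0,0,0,0,0,0,0.1,0,0,0,0,0.2,0,0,0,0,0.3,0])

```text
clock: 6.82
eef_pos: [481.4, -285.5, 62.0]
tool_rot: [3.14, 0.001, 1.725]
force: [0.9, -1.0, -3.4]
width: 47.8
gripper_force: 62.7
```

arm_command(series=[0,0,0,0.1,0,0,0,0,0.2,0,0,0,0,0.3,0,0,0,0,0.4,0,0,0,0,0.5,0])

```text
clock: 7.23
eef_pos: [481.0, -285.2, 56.2]
tool_rot: [3.142, -0.0, 1.725]
force: [-0.2, 0.1, -4.5]
width: 48.0
gripper_force: 62.7
```

arm_command(series=[0,0,0,0.05,0,0,0,0,0.1,0,0,0,0,0.15,0,0,0,0,0.15,0,0,0,0,0.15,0])

```text
clock: 7.65
eef_pos: [480.9, -285.2, 54.8]
tool_rot: [3.142, -0.0, 1.725]
force: [0.3, -0.0, -5.3]
width: 47.8
gripper_force: 62.7
```

arm_command(series=[0,0,0,0.05,0,0,0,0,0.1,0,0,0,0,0.1,0,0,0,0,0.1,0,0,0,0,0.1,0])

```text
clock: 8.07
eef_pos: [481.0, -285.3, 54.4]
tool_rot: [3.141, 0.0, 1.725]
force: [-2.0, -0.1, 5.2]
width: 48.0
gripper_force: 63.1
```

Contact (5 N). I'll release, rise and go to the riser.

arm_command(series=[70,0,0,0,0,80,0,0,0,0,90,0,0,0,0,100,0,0,0,0,100,0,0,0,0])

```text
clock: 8.48
eef_pos: [481.1, -285.3, 53.8]
tool_rot: [3.141, 0.0, 1.725]
force: [0.4, -0.2, 0.5]
width: 85.3
gripper_force: 0.0
```

arm_command(series=[100,0,0,-1,0,100,0,0,-3,0,100,0,0,-6,0,100,0,0,-10,0,100,0,0,-14,0])

```text
clock: 8.9
eef_pos: [480.3, -284.7, 195.5]
tool_rot: [-3.141, -0.001, 1.726]
force: [0.4, -1.2, 0.1]
width: 85.4
gripper_force: 0.0
```

```bash
python3 - <<'E'
from h import *
plan((477.5,-28.3,195,98,100,2),(None,None,57,None,100,2))
E
```

```text
100,1.81,0.26,0.0,0.1,100,4.1,0.59,0.01,0.1,100,6.76,0.98,0.01,0.2,100,9.66,1.4,0.02,0.3,100,12.69,1.84,0.02,0.4
100,3.02,0.42,0.01,0.1,100,5.93,0.82,0.01,0.2,100,8.59,1.19,0.02,0.3,100,10.89,1.5,0.02,0.4,100,12.69,1.75,0.03,0.5
 -> [477.5 -28.4 195.   98. ]
100,0.0,0.0,0.98,-0.0,100,0.0,0.0,2.23,-0.0,100,0.0,0.0,3.68,-0.0,100,0.0,0.0,5.25,-0.0,100,0.0,0.0,6.9,-0.0
100,0.0,0.0,1.64,-0.0,100,0.0,0.0,3.22,-0.0,100,0.0,0.0,4.67,-0.0,100,0.0,0.0,5.91,-0.0,100,0.0,0.0,6.9,-0.0
 -> [477.5 -28.4  57.   98. ]
```

arm_command(series=[100,1.8,0.3,0,0,100,4.1,0.6,0,0,100,6.8,1,0,0,100,9.7,1.4,0,0,100,12.7,1.8,0,0.5])

```text
clock: 9.32
eef_pos: [479.0, -156.1, 194.7]
tool_rot: [3.141, 0.001, 1.715]
force: [1.3, 1.3, -0.2]
width: 85.0
gripper_force: 0.0
```

arm_command(series=[100,3,0.4,0,0,100,6,0.8,0,0,100,8.6,1.2,0,0,100,11,1.5,0,0.5,100,12.7,1.8,0,0.5])

```text
clock: 9.73
eef_pos: [478.3, -25.9, 194.7]
tool_rot: [3.141, -0.001, 1.71]
force: [-0.5, -0.1, -0.2]
width: 85.4
gripper_force: 0.0
```

arm_command(series=[100,0,0,0.5,0,100,0,0,1.5,0,100,0,0,3.2,0,100,0,0,5,0,100,0,0,6.9,0])

```text
clock: 10.15
eef_pos: [478.9, -29.8, 124.7]
tool_rot: [3.14, 0.001, 1.707]
force: [-0.6, 0.5, 0.6]
width: 85.6
gripper_force: 0.0
```

arm_command(series=[100,0,0,1.8,0,100,0,0,3.6,0,100,0,0,5.2,0,100,0,0,6.3,0,100,0,0,6.8,0])

```text
clock: 10.57
eef_pos: [477.8, -29.7, 55.6]
tool_rot: [-3.139, 0.0, 1.707]
force: [-0.3, -0.1, 0.2]
width: 85.2
gripper_force: 0.0
```

arm_command(series=[0,0,0,0,0,0,0,0,0,0,0,0,0,0,0,0,0,0,0,0,0,0,0,0,0])

```text
clock: 10.98
eef_pos: [478.5, -29.1, 57.6]
tool_rot: [3.141, 0.001, 1.707]
force: [-1.6, -1.1, 6.3]
width: 47.5
gripper_force: 61.7
```

arm_command(series=[0,0,0,0,0,0,0,0,0,0,0,0,0,0,0,0,0,0,0,0,0,0,0,0,0])

```text
clock: 11.4
eef_pos: [478.5, -29.0, 57.7]
tool_rot: [3.141, 0.001, 1.707]
force: [-1.4, -1.1, 6.5]
width: 47.2
gripper_force: 61.8
```

```bash
python3 - <<'E'
from h import *
plan((None,None,87,None,0,1),(592,-285,None,90,0,3),(None,None,58,None,0,1))
E
```

```text
0,0.0,0.0,-0.47,-0.0,0,0.0,0.0,-1.12,-0.0,0,0.0,0.0,-1.82,-0.0,0,0.0,0.0,-2.46,-0.0,0,0.0,0.0,-2.93,-0.0
 -> [478.5 -29.   87.   97.8]
0,-1.21,0.35,-0.0,0.4,0,-2.68,0.77,-0.0,0.8,0,-4.35,1.25,-0.0,1.3,0,-6.19,1.78,-0.0,1.8,0,-8.17,2.36,-0.0,2.4
0,-2.05,0.68,-0.0,0.6,0,-4.15,1.38,-0.0,1.2,0,-6.27,2.09,-0.0,1.8,0,-8.38,2.8,-0.0,2.4,0,-10.43,3.48,-0.0,3.1
0,-1.91,0.76,-0.0,0.5,0,-3.7,1.46,-0.0,1.1,0,-5.31,2.1,-0.0,1.6,0,-6.73,2.66,-0.0,2.0,0,-7.9,3.13,-0.0,2.3
 -> [ 592. -285.   87.   90.]
0,0.0,0.0,0.47,-0.0,0,0.0,0.0,1.1,-0.0,0,0.0,0.0,1.79,-0.0,0,0.0,0.0,2.43,-0.0,0,0.0,0.0,2.9,-0.0
 -> [ 592. -285.   58.   90.]
```

arm_command(series=[0,0,0,-0.5,0,0,0,0,-1.2,0,0,0,0,-2,0,0,0,0,-2.7,0,0,0,0,-3,0])

```text
clock: 11.82
eef_pos: [479.1, -28.6, 88.0]
tool_rot: [3.14, 0.0, 1.708]
force: [0.7, 0.1, -6.1]
width: 47.3
gripper_force: 63.2
```

arm_command(series=[0,-0.8,0.2,0,0,0,-2.2,0.6,0,0.5,0,-4,1.1,0,1,0,-6,1.7,0,1.5,0,-8.2,2.4,0,2.5])

```text
clock: 12.23
eef_pos: [513.4, -107.7, 86.6]
tool_rot: [-3.141, -0.0, 1.664]
force: [-0.2, 0.7, -6.0]
width: 47.4
gripper_force: 63.3
```

arm_command(series=[0,-2.1,0.7,0,0.5,0,-4.2,1.4,0,1,0,-6.3,2.1,0,2,0,-8.4,2.8,0,2.5,0,-10.4,3.5,0,3])

```text
clock: 12.65
eef_pos: [557.7, -209.2, 86.3]
tool_rot: [-3.14, 0.0, 1.61]
force: [0.3, 1.1, -5.6]
width: 47.3
gripper_force: 63.3
```

arm_command(series=[0,-2.1,0.8,0,0.5,0,-4.1,1.6,0,1,0,-5.9,2.3,0,1.5,0,-7.2,2.9,0,2,0,-7.9,3.1,0,2.5])

```text
clock: 13.07
eef_pos: [592.0, -288.3, 86.0]
tool_rot: [-3.141, 0.002, 1.565]
force: [0.5, -0.6, -6.1]
width: 47.8
gripper_force: 63.3
```

arm_command(series=[0,0,0,0.5,0,0,0,0,1.2,0,0,0,0,2,0,0,0,0,2.6,0,0,0,0,2.8,0])

```text
clock: 13.48
eef_pos: [591.0, -282.8, 57.0]
tool_rot: [-3.138, -0.002, 1.57]
force: [-0.3, -0.2, -7.2]
width: 47.3
gripper_force: 63.3
```

arm_command(series=[0,0,0,0.1,0,0,0,0,0.2,0,0,0,0,0.2,0,0,0,0,0.2,0,0,0,0,0.2,0])

```text
clock: 13.9
eef_pos: [592.5, -284.7, 57.2]
tool_rot: [3.141, 0.0, 1.568]
force: [0.5, 0.8, -6.6]
width: 47.1
gripper_force: 63.3
```

arm_command(series=[0,0,0,0.05,0,0,0,0,0.1,0,0,0,0,0.15,0,0,0,0,0.15,0,0,0,0,0.15,0])

```text
clock: 14.32
eef_pos: [592.2, -284.6, 55.3]
tool_rot: [-3.142, -0.0, 1.568]
force: [0.6, -0.0, -6.9]
width: 47.6
gripper_force: 63.3
```

arm_command(series=[0,0,0,0.05,0,0,0,0,0.1,0,0,0,0,0.1,0,0,0,0,0.1,0,0,0,0,0.1,0])

```text
clock: 14.73
eef_pos: [592.4, -284.7, 54.8]
tool_rot: [3.141, 0.0, 1.568]
force: [-1.9, 0.7, 0.9]
width: 47.0
gripper_force: 63.8
```

Down. I'll release, rise and turn while going over the vee.

arm_command(series=[70,0,0,0,0,80,0,0,0,0,90,0,0,0,0,100,0,0,0,0,100,0,0,0,0])

```text
clock: 15.15
eef_pos: [592.6, -284.7, 54.6]
tool_rot: [3.141, 0.0, 1.568]
force: [0.5, -0.1, -0.3]
width: 85.0
gripper_force: 0.0
```

arm_command(series=[100,0,0,-1,0,100,0,0,-3,0,100,0,0,-6,0,100,0,0,-10,0,100,0,0,-14,0])

```text
clock: 15.57
eef_pos: [591.7, -284.2, 195.9]
tool_rot: [-3.14, -0.001, 1.568]
force: [-0.0, 0.0, 0.5]
width: 85.3
gripper_force: 0.0
```

```bash
python3 - <<'E'
from h import *
plan((529,27,180,8.8,100,3))
E
```

```text
100,1.4,-0.29,0.07,3.7,100,3.09,-0.63,0.16,8.1,100,5.03,-1.02,0.26,13.1,100,7.16,-1.46,0.37,18.7,100,9.45,-1.93,0.48,24.6
100,1.98,-1.44,0.13,6.3,100,4.01,-2.92,0.25,12.7,100,6.06,-4.42,0.38,19.2,100,8.09,-5.9,0.5,25.6,100,10.07,-7.34,0.63,31.8
100,0.87,-2.16,0.11,6.0,100,1.69,-4.18,0.22,11.6,100,2.43,-6.01,0.32,16.6,100,3.08,-7.61,0.41,21.0,100,3.62,-8.93,0.48,24.7
 -> [529.   27.  180.    8.8]
```

arm_command(series=[100,1.4,-0.3,0.1,4,100,3.1,-0.6,0.2,8,100,5,-1,0.3,13,100,7.2,-1.5,0.4,18.5,100,9.5,-1.9,0.5,24.5])

```text
clock: 15.98
eef_pos: [573.2, -189.2, 190.3]
tool_rot: [3.14, -0.0, 1.135]
force: [-0.5, -0.5, -0.7]
width: 85.6
gripper_force: 0.0
```

arm_command(series=[100,2,-1.4,0.1,6.5,100,4,-2.9,0.3,13,100,6.1,-4.4,0.4,19.5,100,8.1,-5.9,0.5,25.5,100,10.1,-7.3,0.6,32])

```text
clock: 16.4
eef_pos: [549.1, -65.8, 184.2]
tool_rot: [3.141, -0.001, 0.577]
force: [0.1, 0.7, -0.2]
width: 85.4
gripper_force: 0.0
```

arm_command(series=[100,0.9,-2.2,0.1,6,100,1.7,-4.2,0.2,11.5,100,2.4,-6,0.3,16.5,100,3.1,-7.6,0.4,21,100,3.6,-8.9,0.5,24.5])

```text
clock: 16.82
eef_pos: [530.4, 29.1, 179.2]
tool_rot: [-3.141, -0.001, 0.153]
force: [-0.3, -0.0, 0.6]
width: 85.6
gripper_force: 0.0
```

arm_command(series=[100,0,0,0,0,100,0,0,0,0,100,0,0,0,0,100,0,0,0,0,100,0,0,0,0])

```text
clock: 17.23
eef_pos: [530.8, 25.5, 178.5]
tool_rot: [3.141, -0.0, 0.153]
force: [0.1, 0.4, 0.6]
width: 86.1
gripper_force: 0.0
```

```bash
cat >> h.py <<'E'
def look(name,cam="wrist",bands=((33,45),(10,20)),lo=60):
    from cell import viewer
    s=monitor.read_state(); print(s['clock'],s['eef_pos'],np.degrees(s['tool_rot']))
    M=viewer.camera_model(cam); p,d=viewer.get_image(cam); cv2.imwrite(f"pics/{name}.png",p[:,:,::-1]); np.savez(name+".npz",p=p,d=d,**M)
    W=cloud(d,M['mtx'],M['R'],M['t'])
    for a,b in bands:
        print(a,b)
        for r in blob(W,(W[...,2]>a)&(W[...,2]<b)&(d>0)):
            if r[0]>=lo: print(*r)
    return p,W
E
python3 - <<'E'
from h import *
p,W=look("w2")
E
```

```text
17.2333 [530.76506931  25.48560731 178.4993949 ] [ 1.79976694e+02 -2.11246946e-02  8.76996565e+00]
33 45
1129 (28, 115) [563.7 246.5] [49.8 30.5] 78.7 44.2
498 (252, 170) [542.9  29.7] [12.8 40.1] 8.5 38.4
537 (252, 198) [515.7  25.6] [13.5 39.4] 9.6 38.1
797 (19, 211) [465.1 260.6] [39.8 31.1] 79.7 43.6
234 (506, 273) [ 476.6 -258.6] [32.1  9.7] 10.1 38.2
10 20
403 (261, 23) [675.3  42.1] [12.5 27.6] 24.9 17.6
494 (377, 67) [656.2 -74.9] [27.9 28. ] 69.7 17.0
1671 (60, 159) [523.4 236.2] [162.9  60.6] 12.6 11.9
3220 (254, 198) [499.8  23.9] [181.1 210.8] 8.9 14.8
408 (329, 145) [576.2 -45.7] [25.9 21.4] 13.5 14.0
70 (253, 161) [548.9  30.4] [ 0.6 39.2] 8.1 15.0
269 (19, 241) [417.1 274.7] [41.9 20.4] 60.7 18.3
271 (496, 253) [ 482.4 -264.1] [16.7 46. ] 83.7 15.3
1844 (276, 307) [376.  -45.2] [ 40.4 139.2] 11.7 18.2
```

View pics/w2.png

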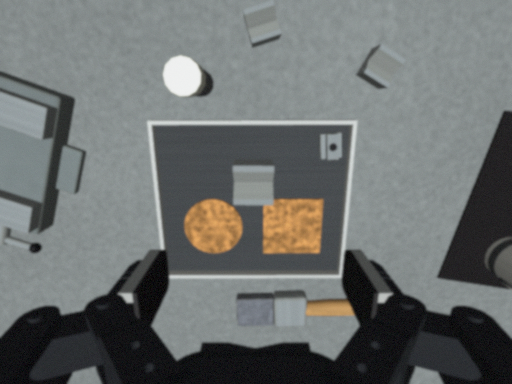

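The wrist view shows the vee at (253,184) in the tray with both pads clear: round at (213,226), square at (293,226). I'll descend to the vee and measure the pads.

arm_command(series=[100,0,-0.1,1,0,100,-0.1,-0.1,2.5,0,100,-0.1,-0.2,4.5,0,100,-0.1,-0.2,7,0,100,-0.1,-0.2,9.5,0])

```text
clock: 17.7
eef_pos: [529.3, 28.5, 82.1]
tool_rot: [-3.142, -0.001, 0.154]
force: [-0.2, 0.3, -0.3]
width: 84.9
gripper_force: 0.0
```

arm_command(series=[100,0,0,2,0,100,0,0,3.7,0,100,0,0,5,0,100,0,0,5.7,0,100,0,0,6,0])

```text
clock: 18.12
eef_pos: [528.2, 28.4, 21.7]
tool_rot: [-3.141, 0.002, 0.154]
force: [-0.5, -0.6, 0.1]
width: 85.4
gripper_force: 0.0
```

arm_command(series=[100,0,0,0.4,0,100,0,0,0.8,0,100,0,0,1.2,0,100,0,0,1.5,0,100,0,0,1.5,0])

```text
clock: 18.53
eef_pos: [529.1, 28.7, 8.1]
tool_rot: [-3.142, 0.0, 0.155]
force: [0.5, 0.1, -0.1]
width: 85.5
gripper_force: 0.0
```

```bash
python3 - <<'E'
from h import *
z=np.load("w2.npz"); W=cloud(z['d'],z['mtx'],z['R'],z['t']); p=z['p'].astype(int)
m=((p[...,0]-p[...,2])>50).astype(np.uint8); m=cv2.morphologyEx(m,cv2.MORPH_CLOSE,np.ones((5,5)))
for b in blob(W,m): 
  if b[0]>500: print(*b)
n,l=cv2.connectedComponents(m)
for i in range(1,n):
  P=W[l==i]
  if len(P)>500: print(len(P),P.mean(0))
E
```

```text
2500 (212, 225) [519.1  66.2] [171.4  66.1] 2.7 8.0
3126 (292, 225) [529.2 -14.8] [172.4  69.4] 12.1 8.0
650 (328, 308) [481.2 -19. ] [269.7  51. ] 34.6 19.1
2500 [467.51927578  63.93713895   8.8386766 ]
3126 [481.4025172  -25.03904619   9.75494549]
650 [389.97217839 -84.75495413  23.38410119]
```

arm_command(series=[100,0,0,0.1,0,100,0,0,0.2,0,100,0,0,0.25,0,100,0,0,0.25,0,100,0,0,0.25,0])

```text
clock: 18.95
eef_pos: [529.2, 28.7, 5.9]
tool_rot: [3.142, -0.0, 0.154]
force: [0.2, -0.1, 0.2]
width: 85.3
gripper_force: 0.0
```

arm_command(series=[0,0,0,0,0,0,0,0,0,0,0,0,0,0,0,0,0,0,0,0,0,0,0,0,0])

```text
clock: 19.37
eef_pos: [529.4, 28.5, 6.2]
tool_rot: [3.141, -0.001, 0.154]
force: [-0.2, -0.4, 2.8]
width: 39.0
gripper_force: 61.7
```

arm_command(series=[0,0,0,0,0,0,0,0,0,0,0,0,0,0,0,0,0,0,0,0,0,0,0,0,0])

```text
clock: 19.78
eef_pos: [529.4, 28.5, 6.2]
tool_rot: [3.141, -0.001, 0.154]
force: [-0.4, -1.2, 4.3]
width: 38.6
gripper_force: 61.7
```

arm_command(series=[0,0,0,-0.6,0,0,0,0,-2,0,0,0,0,-4,0,0,0,0,-6.5,0,0,0,0,-9,0])

```text
clock: 20.2
eef_pos: [527.8, 28.8, 96.0]
tool_rot: [-3.141, 0.003, 0.155]
force: [1.0, 0.6, -4.3]
width: 39.1
gripper_force: 60.9
```

arm_command(series=[0,0,0,-1.8,0,0,0,0,-3.4,0,0,0,0,-4.5,0,0,0,0,-5,0,0,0,0,-5,0])

```text
clock: 20.62
eef_pos: [529.3, 28.9, 146.5]
tool_rot: [-3.141, -0.001, 0.155]
force: [0.9, -0.1, -4.3]
width: 39.2
gripper_force: 61.0
```

```bash
python3 - <<'E'
from h import *
plan((517.5,276,None,-11.1,0,3))
E
```

```text
0,0.12,-1.11,-0.0,0.9,0,0.26,-2.45,-0.0,2.0,0,0.43,-3.98,-0.0,3.2,0,0.61,-5.66,-0.0,4.6,0,0.8,-7.47,-0.0,6.1
0,0.0,-1.91,-0.0,1.5,0,0.0,-3.87,-0.0,3.1,0,0.0,-5.85,-0.0,4.7,0,0.0,-7.81,-0.0,6.3,0,0.0,-9.71,-0.0,7.8
0,-0.24,-1.81,-0.0,1.5,0,-0.47,-3.49,-0.0,2.8,0,-0.68,-5.01,-0.0,4.1,0,-0.86,-6.34,-0.0,5.2,0,-1.01,-7.45,-0.0,6.1
 -> [517.5 276.  146.5 -11.1]
```

arm_command(series=[0,0.1,-0.7,0,0.5,0,0.2,-2,0,1.5,0,0.4,-3.7,0,3,0,0.6,-5.5,0,4.5,0,0.8,-7.5,0,6])

```text
clock: 21.03
eef_pos: [524.4, 104.7, 144.4]
tool_rot: [3.141, 0.003, 0.047]
force: [0.1, -0.4, -3.5]
width: 39.3
gripper_force: 61.1
```

arm_command(series=[0,0,-1.9,0,1.5,0,0,-3.9,0,3,0,0,-5.9,0,4.5,0,0,-7.8,0,6.5,0,0,-9.7,0,8])

```text
clock: 21.45
eef_pos: [519.3, 202.4, 144.3]
tool_rot: [3.14, 0.003, -0.091]
force: [0.1, -0.5, -4.7]
width: 38.8
gripper_force: 61.2
```

arm_command(series=[0,-0.2,-2,0,1.5,0,-0.5,-3.9,0,3,0,-0.7,-5.6,0,4.5,0,-0.9,-6.9,0,5.5,0,-1,-7.5,0,6])

```text
clock: 21.87
eef_pos: [515.6, 279.7, 144.1]
tool_rot: [3.141, 0.003, -0.192]
force: [-0.3, 1.4, -3.7]
width: 38.7
gripper_force: 61.0
```

arm_command(series=[0,0,0,0,0,0,0,0,0,0,0,0,0,0,0,0,0,0,0,0,0,0,0,0,0])

```text
clock: 22.28
eef_pos: [517.8, 275.3, 145.9]
tool_rot: [3.141, -0.0, -0.196]
force: [-0.6, -0.6, -3.6]
width: 38.6
gripper_force: 61.0
```

```bash
python3 - <<'E'
from h import *
p,W=look("w3",bands=((37,50),(22,34)),lo=200)
look("t3","top",bands=((37,50),(86,115)),lo=100)
E
```

```text
22.2833 [517.76513994 275.26341103 145.85665659] [ 1.79969949e+02 -5.15024054e-03 -1.12467787e+01]
37 50
418 (457, 27) [616.3 101.9] [25.7 12.5] 3.7 43.6
4204 (252, 135) [568.1 267.2] [89.9 29.5] 78.8 45.0
252 (4, 270) [494.8 520.4] [ 3.4 28.1] 89.2 41.9
22 34
324 (444, 32) [616.5 101.9] [25.9 12.1] 2.4 28.1
1363 (252, 110) [587.6 263.8] [89.5  9.8] 78.8 28.8
6340 (252, 186) [517.1 277.3] [90.2 68.5] 78.8 29.0
531 (10, 249) [508.4 520.5] [ 3.8 55.8] 89.6 27.5
22.3333 [517.75626313 275.51654703 145.93109683] [ 1.79985460e+02 -8.42896200e-03 -1.12349198e+01]
37 50
148 (130, 131) [726.5 289.9] [11.2 91.7] 22.1 39.0
679 (139, 209) [566.1 267.6] [91.3 30. ] 78.8 44.0
618 (130, 260) [468.  286.5] [90.8 30.4] 79.0 43.7
1673 (34, 360) [267.9 474. ] [129.7  83.3] 89.5 48.7
86 115
749 (422, 193) [ 590.2 -282.1] [49.  47.1] 89.5 103.9
586 (423, 252) [ 479.2 -281.2] [48.9 49. ] 75.9 94.5
```

View pics/w3.png

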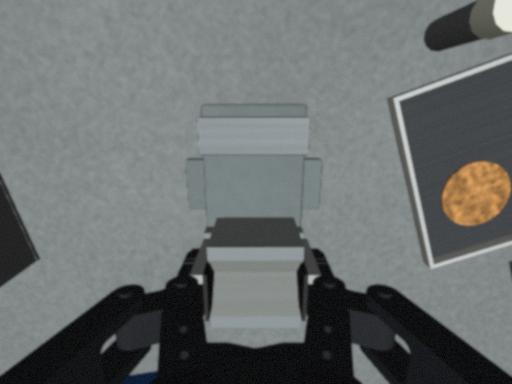

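The wrist view shows the vee held square at (255,285), with the far jaw at (252,135) and the bed at (252,186). The jaw gap centre is about (519,276.5). I'll descend.

arm_command(series=[0,0,0,0.6,0,0,0.1,-0.1,1.6,0,0,0.1,-0.1,3,0,0,0.1,-0.1,4.5,0,0,0.1,-0.1,6,0])

```text
clock: 22.8
eef_pos: [518.5, 277.2, 84.4]
tool_rot: [3.141, 0.0, -0.195]
force: [0.3, 0.7, -4.1]
width: 38.6
gripper_force: 61.1
```

arm_command(series=[0,0,0,1.4,0,0,0,0,2.6,0,0,0,0,3.5,0,0,0,0,4.2,0,0,0,0,4.6,0])

```text
clock: 23.22
eef_pos: [518.4, 277.1, 38.7]
tool_rot: [3.141, 0.001, -0.195]
force: [-0.0, -0.0, -3.1]
width: 38.7
gripper_force: 61.1
```

arm_command(series=[0,0,0,0.1,0,0,0,0,0.2,0,0,0,0,0.3,0,0,0,0,0.4,0,0,0,0,0.5,0])

```text
clock: 23.63
eef_pos: [519.0, 277.5, 35.3]
tool_rot: [-3.141, -0.001, -0.195]
force: [-0.3, -1.1, -3.5]
width: 38.6
gripper_force: 61.1
```

arm_command(series=[0,0,0,0.1,0,0,0,0,0.2,0,0,0,0,0.3,0,0,0,0,0.35,0,0,0,0,0.35,0])

```text
clock: 24.05
eef_pos: [518.6, 277.3, 31.2]
tool_rot: [3.141, 0.0, -0.195]
force: [0.6, 0.9, -4.1]
width: 38.9
gripper_force: 61.1
```

arm_command(series=[0,0,0,0.05,0,0,0,0,0.1,0,0,0,0,0.1,0,0,0,0,0.1,0,0,0,0,0.1,0])

```text
clock: 24.47
eef_pos: [518.7, 277.3, 30.4]
tool_rot: [-3.142, -0.0, -0.195]
force: [-0.2, 1.3, -3.1]
width: 38.8
gripper_force: 61.1
```

arm_command(series=[0,0,0,0.05,0,0,0,0,0.05,0,0,0,0,0.05,0,0,0,0,0.05,0,0,0,0,0.05,0])

```text
clock: 24.88
eef_pos: [518.7, 277.3, 30.2]
tool_rot: [-3.141, -0.0, -0.195]
force: [-2.4, -0.1, 3.5]
width: 38.8
gripper_force: 61.8
```

arm_command(series=[0,0,0,0.03,0,0,0,0,0.05,0,0,0,0,0.05,0,0,0,0,0.05,0,0,0,0,0.05,0])

```text
clock: 25.3
eef_pos: [518.7, 277.3, 30.2]
tool_rot: [-3.141, -0.0, -0.195]
force: [-2.7, -0.9, 7.8]
width: 39.0
gripper_force: 62.6
```

arm_command(series=[60,0,0,0,0,75,0,0,0,0,90,0,0,0,0,100,0,0,0,0,100,0,0,0,0])

```text
clock: 25.72
eef_pos: [518.8, 277.3, 29.2]
tool_rot: [-3.142, -0.0, -0.195]
force: [-0.1, 0.6, -0.0]
width: 85.5
gripper_force: 0.0
```

arm_command(series=[100,0,0,-0.8,0,100,0,0,-2.5,0,100,0,0,-5.5,0,100,0,0,-9.5,0,100,0,0,-13,0])

```text
clock: 26.13
eef_pos: [518.5, 277.1, 161.3]
tool_rot: [3.141, 0.0, -0.195]
force: [1.1, -0.1, 0.1]
width: 85.5
gripper_force: 0.0
```

arm_command(series=[100,0,0,-1.5,0,100,0,0,-2.5,0,100,0,0,-3,0,100,0,0,-3,0,100,0,0,-3,0])

```text
clock: 26.55
eef_pos: [517.9, 277.0, 188.3]
tool_rot: [3.14, 0.002, -0.195]
force: [0.1, 0.1, -0.9]
width: 85.4
gripper_force: 0.0
```

```bash
python3 - <<'E'
from h import *
p,W=look("w4",bands=((37,50),(57,70)),lo=100)
plan((430,20,190,50,100,2),(480.5,-283.5,190,98.8,100,3))
E
```

```text
26.55 [517.91290561 277.01636744 188.31826547] [ 1.79930294e+02  8.81368086e-02 -1.11477755e+01]
37 50
255 (428, 39) [616.2 102. ] [25.7 12.1] 4.0 43.7
3130 (254, 130) [567.7 267.4] [90.2 29.9] 78.9 45.0
1012 (19, 213) [535.1 520.6] [  3.6 108.7] 89.9 43.3
114 (253, 162) [538.2 274.3] [39.7  0.5] 79.3 44.4
2465 (254, 227) [470.5 286.6] [89.8 30.1] 78.6 44.9
237 (84, 379) [309.5 536.1] [45.5  4.4] 88.3 43.7
57 70
283 (441, 34) [616.2 103.1] [28.5 13.6] 3.6 65.7
544 (253, 171) [532.5 275.3] [40.  12.3] 78.8 62.3
597 (253, 201) [505.4 280.9] [39.5 14. ] 79.4 62.1
731 (13, 238) [517.4 520.6] [ 3.5 73.8] 89.8 63.1
100,-0.26,1.92,-0.01,-4.4,100,-0.59,4.35,-0.03,-9.9,100,-0.97,7.17,-0.06,-16.3,100,-1.39,10.24,-0.08,-23.3,100,-1.82,13.45,-0.11,-30.6
100,-2.01,2.54,-0.02,-7.3,100,-3.93,4.97,-0.04,-14.3,100,-5.69,7.21,-0.07,-20.7,100,-7.22,9.13,-0.09,-26.2,100,-8.41,10.65,-0.1,-30.6
 -> [430.  20. 190.  50.]
100,-0.9,1.05,-0.0,-2.2,100,-1.99,2.32,-0.0,-4.8,100,-3.24,3.77,-0.0,-7.9,100,-4.61,5.38,-0.0,-11.2,100,-6.08,7.09,-0.0,-14.8
100,-1.96,1.35,-0.0,-3.8,100,-3.96,2.73,-0.0,-7.6,100,-5.99,4.13,-0.0,-11.5,100,-7.99,5.51,-0.0,-15.4,100,-9.95,6.86,-0.0,-19.1
100,-2.18,0.6,-0.0,-3.6,100,-4.21,1.17,-0.0,-7.0,100,-6.05,1.68,-0.0,-10.0,100,-7.66,2.13,-0.0,-12.7,100,-9.0,2.5,-0.0,-14.9
 -> [ 480.5 -283.5  190.    98.8]
```

View pics/w4.png

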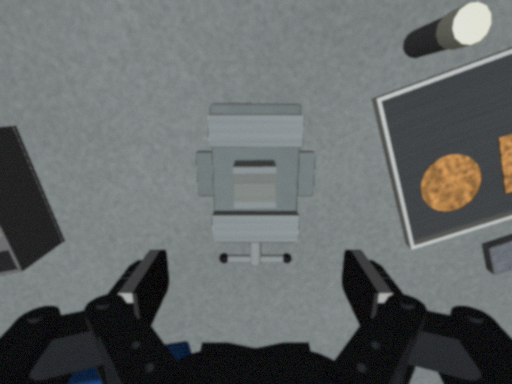

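The vee sits square between the jaws at (254,187), within about 1 mm of centre (vee 519.0,278.1 and gap 519.1,277.0). I'll go back to the setter.

```bash
python3 - <<'E'
from h import *
plan((481,-282.5,190,98.8,100,4))
E
```

```text
100,0.24,1.83,-0.01,-3.6,100,0.51,3.96,-0.01,-7.8,100,0.82,6.35,-0.02,-12.6,100,1.17,8.98,-0.03,-17.8,100,1.53,11.81,-0.04,-23.4
100,-0.83,2.91,-0.02,-5.9,100,-1.7,5.94,-0.03,-12.1,100,-2.6,9.07,-0.04,-18.5,100,-3.52,12.27,-0.05,-25.0,100,-4.44,15.5,-0.07,-31.6
100,-2.48,2.26,-0.01,-6.6,100,-4.94,4.5,-0.02,-13.1,100,-7.34,6.69,-0.03,-19.5,100,-9.67,8.82,-0.04,-25.7,100,-11.9,10.86,-0.06,-31.6
100,-2.81,0.53,-0.01,-5.6,100,-5.41,1.03,-0.02,-10.8,100,-7.78,1.48,-0.03,-15.5,100,-9.89,1.88,-0.03,-19.7,100,-11.7,2.23,-0.04,-23.4
 -> [ 481.  -282.5  190.    98.8]
```

arm_command(series=[100,0.2,1.8,0,-3.5,100,0.5,4,0,-8,100,0.8,6.3,0,-12.5,100,1.2,9,0,-18,100,1.5,11.8,0,-23.5])

```text
clock: 27.02
eef_pos: [509.6, 157.7, 187.7]
tool_rot: [3.141, 0.003, 0.221]
force: [0.4, -0.7, 0.1]
width: 85.3
gripper_force: 0.0
```

arm_command(series=[100,-0.8,2.9,0,-6,100,-1.7,6,0,-12,100,-2.6,9,0,-18.5,100,-3.5,12.3,0,-25,100,-4.4,15.5,0,-31.5])

```text
clock: 27.43
eef_pos: [499.5, -3.7, 187.9]
tool_rot: [-3.14, 0.002, 0.771]
force: [-0.1, -0.5, -0.4]
width: 85.4
gripper_force: 0.0
```

arm_command(series=[100,-2.5,2.3,0,-6.5,100,-5,4.5,0,-13,100,-7.4,6.7,0,-19.5,100,-9.7,8.8,0,-26,100,-11.9,10.9,0,-31.5])

```text
clock: 27.85
eef_pos: [489.0, -164.8, 187.9]
tool_rot: [-3.139, -0.0, 1.32]
force: [0.1, 0.0, -0.4]
width: 85.6
gripper_force: 0.0
```

arm_command(series=[100,-2.8,0.5,0,-5.5,100,-5.4,1,0,-11,100,-7.8,1.5,0,-15.5,100,-9.9,1.9,0,-20,100,-11.7,2.2,0,-23.5])

```text
clock: 28.27
eef_pos: [480.8, -283.7, 187.6]
tool_rot: [-3.14, -0.002, 1.727]
force: [1.1, 0.5, 0.3]
width: 85.6
gripper_force: 0.0
```

arm_command(series=[100,0,0,0,0,100,0,0,0,0,100,0,0,0,0,100,0,0,0,0,100,0,0,0,0])

```text
clock: 28.68
eef_pos: [482.4, -280.4, 189.2]
tool_rot: [-3.141, -0.001, 1.727]
force: [0.2, -0.2, 1.2]
width: 85.8
gripper_force: 0.0
```

```bash
python3 - <<'E'
from h import *
p,W=look("w5",bands=((101,115),(90,98)),lo=200)
E
```

```text
28.6833 [ 482.41522725 -280.41004041  189.19879281] [-1.79992662e+02 -4.46613945e-02  9.89567686e+01]
101 115
548 (251, 203) [ 480.7 -282.8] [21.4 21.1] 81.4 105.0
3229 (383, 223) [ 591.4 -283.6] [48.5 48.2] 0.1 105.1
90 98
2064 (251, 198) [ 480.8 -282.7] [49.2 49. ] 55.9 95.0
308 (364, 207) [ 579.1 -272.2] [65.8 32.9] 45.7 94.0
```

View pics/w5.png

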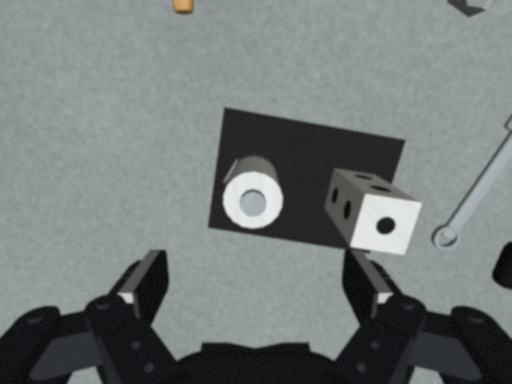

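The wrist view shows the setter upright at (252,200) and the riser upright at (383,223), both on the mat. I'll grip the setter.

arm_command(series=[100,-0.1,-0.1,1,0,100,-0.2,-0.2,2.7,0,100,-0.2,-0.2,5,0,100,-0.2,-0.2,7.5,0,100,-0.2,-0.2,10,0])

```text
clock: 29.15
eef_pos: [480.4, -284.0, 88.1]
tool_rot: [3.141, 0.0, 1.726]
force: [1.0, -0.0, -0.5]
width: 85.5
gripper_force: 0.0
```

arm_command(series=[100,0,0,1.5,0,100,0,0,2.5,0,100,0,0,3.1,0,100,0,0,3.4,0,100,0,0,3.4,0])

```text
clock: 29.57
eef_pos: [480.6, -284.2, 55.2]
tool_rot: [3.142, -0.0, 1.725]
force: [0.5, 0.9, 0.2]
width: 85.4
gripper_force: 0.0
```

arm_command(series=[0,0,0,0,0,0,0,0,0,0,0,0,0,0,0,0,0,0,0,0,0,0,0,0,0])

```text
clock: 29.98
eef_pos: [481.1, -284.6, 56.4]
tool_rot: [3.14, 0.001, 1.725]
force: [-0.5, 0.2, 6.1]
width: 48.1
gripper_force: 61.4
```

arm_command(series=[0,0,0,0,0,0,0,0,0,0,0,0,0,0,0,0,0,0,0,0,0,0,0,0,0])

```text
clock: 30.4
eef_pos: [481.1, -284.7, 56.5]
tool_rot: [3.14, 0.001, 1.725]
force: [-1.0, -0.7, 6.8]
width: 47.7
gripper_force: 61.4
```

```bash
python3 - <<'E'
from h import *
# pad centres by ray-plane z=7 from w2 (wrist frame)
z=np.load("w2.npz"); p=z['p'].astype(int); R,t,K=z['R'],z['t'],z['mtx']
m=((p[...,0]-p[...,2])>45).astype(np.uint8); m=cv2.morphologyEx(m,cv2.MORPH_CLOSE,np.ones((5,5)))
n,l,st,_=cv2.connectedComponentsWithStats(m); C=-R.T@t
for i in range(1,n):
    if st[i,4]<1500: continue
    c,_=cv2.findContours((l==i).astype(np.uint8),cv2.RETR_EXTERNAL,cv2.CHAIN_APPROX_NONE); c=c[0][:,0].astype(float)
    ray=np.c_[(c-K[[0,1],2])/K[0,0],np.ones(len(c))]@R
    P=(C+ray*((7-C[2])/ray[:,2])[:,None])[:,:2].astype(np.float32)
    print(cv2.minAreaRect(P),cv2.fitEllipse(P)[:2])
plan((None,None,100,None,0,2),(465.5,64,None,98.8,0,4))
E
```

```text
((465.62744140625, 63.499847412109375), (66.66571044921875, 66.26631164550781), 35.888389587402344) ((466.0153503417969, 63.89182662963867), (65.9427261352539, 66.25508880615234))
((480.06390380859375, -25.420612335205078), (68.07405853271484, 66.6580810546875), 9.150789260864258) ((479.24420166015625, -26.042390823364258), (74.9085922241211, 78.38069915771484))
0,0.0,0.0,-0.31,-0.0,0,0.0,0.0,-0.7,-0.0,0,0.0,0.0,-1.16,-0.0,0,0.0,0.0,-1.66,-0.0,0,0.0,0.0,-2.18,-0.0
0,0.0,0.0,-0.52,-0.0,0,0.0,0.0,-1.01,-0.0,0,0.0,0.0,-1.47,-0.0,0,0.0,0.0,-1.86,-0.0,0,0.0,0.0,-2.17,-0.0
 -> [ 481.1 -284.7  100.    98.8]
0,1.14,0.13,-0.0,0.0,0,2.47,0.27,-0.0,0.0,0,3.97,0.44,-0.0,0.0,0,5.61,0.62,-0.0,0.0,0,7.37,0.81,-0.0,0.0
0,1.87,0.21,-0.0,0.0,0,3.83,0.42,-0.0,0.0,0,5.84,0.64,-0.0,0.0,0,7.9,0.87,-0.0,0.0,0,9.98,1.1,-0.0,0.0
0,2.08,0.22,-0.0,0.0,0,4.13,0.45,-0.0,0.0,0,6.15,0.67,-0.0,0.0,0,8.1,0.89,-0.0,0.0,0,9.97,1.09,-0.0,0.0
0,1.77,0.2,-0.0,0.0,0,3.41,0.38,-0.0,0.0,0,4.9,0.54,-0.0,0.0,0,6.23,0.69,-0.0,0.0,0,7.37,0.81,-0.0,0.0
 -> [465.5  63.9 100.   98.8]
```

arm_command(series=[0,0,0,-0.5,0,0,0,0,-1.3,0,0,0,0,-2.4,0,0,0,0,-3.4,0,0,0,0,-4,0])

```text
clock: 30.82
eef_pos: [481.0, -284.5, 97.0]
tool_rot: [3.14, 0.001, 1.725]
force: [0.0, 0.1, -5.1]
width: 47.4
gripper_force: 62.5
```

arm_command(series=[0,0.7,0.1,0,0,0,1.9,0.2,0,0,0,3.5,0.4,0,0,0,5.4,0.6,0,0,0,7.4,0.8,0,0])

```text
clock: 31.23
eef_pos: [476.2, -208.0, 94.9]
tool_rot: [-3.141, -0.001, 1.725]
force: [-0.4, 0.7, -5.0]
width: 47.8
gripper_force: 62.5
```

arm_command(series=[0,2,0.2,0,0,0,4,0.4,0,0,0,6,0.7,0,0,0,8,0.9,0,0,0,9.9,1.1,0,0])

```text
clock: 31.65
eef_pos: [471.6, -107.7, 95.0]
tool_rot: [-3.141, -0.001, 1.727]
force: [-0.5, -0.4, -5.1]
width: 47.8
gripper_force: 62.5
```

arm_command(series=[0,2,0.2,0,0,0,4,0.4,0,0,0,6,0.7,0,0,0,8,0.9,0,0,0,9.9,1.1,0,0])

```text
clock: 32.07
eef_pos: [467.0, -8.4, 95.1]
tool_rot: [-3.141, -0.001, 1.727]
force: [0.5, -0.3, -4.0]
width: 48.0
gripper_force: 62.5
```

arm_command(series=[0,1.9,0.2,0,0,0,3.7,0.4,0,0,0,5.4,0.6,0,0,0,6.7,0.7,0,0,0,7.3,0.8,0,0])

```text
clock: 32.48
eef_pos: [463.5, 66.0, 95.2]
tool_rot: [-3.141, -0.002, 1.73]
force: [-0.2, 0.7, -4.1]
width: 48.2
gripper_force: 62.5
```

arm_command(series=[0,0,0,0.3,0,0,0,0,0.8,0,0,0,0,1.4,0,0,0,0,1.9,0,0,0,0,2.2,0])

```text
clock: 32.9
eef_pos: [464.4, 61.3, 72.3]
tool_rot: [-3.14, 0.0, 1.724]
force: [0.2, 0.5, -4.9]
width: 47.6
gripper_force: 62.5
```

arm_command(series=[0,0,0,0,0,0,0,0,0,0,0,0,0,0,0,0,0,0,0,0,0,0,0,0,0])

```text
clock: 33.32
eef_pos: [465.1, 62.4, 73.6]
tool_rot: [3.141, -0.0, 1.725]
force: [0.6, -0.7, -4.8]
width: 47.9
gripper_force: 62.5
```

```bash
python3 - <<'E'
from h import *
p,W=look("w6",bands=((5.5,9),),lo=200)
E
```

```text
33.3167 [465.13979743  62.41267777  73.55874441] [ 1.79966148e+02 -1.35216936e-03  9.88409443e+01]
5.5 9
555 (406, 211) [575.8  74.5] [ 10.9 122.7] 7.9 6.6
1702 (258, 184) [463.5  78.8] [74.  47.9] 2.4 7.9
418 (255, 338) [482.  -54.3] [74.7 18.7] 10.2 8.0
```

View pics/w6.png

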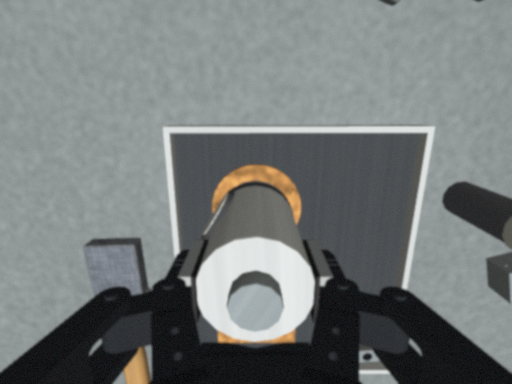

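The wrist view shows the held setter's top at (256,292) and the round pad's rim around it at (257,205). I'll fit both in this one picture.

```bash
cat > fit.py <<'E'
from h import *
from scipy.optimize import least_squares
def pad(name,box,r=33,keep=lambda P:P[:,1]>0):
    z=np.load(name+".npz"); p=z['p'].astype(int); R,t,K=z['R'],z['t'],z['mtx']; C=-R.T@t
    m=((p[...,0]-p[...,2])>45).astype(np.uint8); a,b,c,d=box; k=np.zeros_like(m); k[b:d,a:c]=m[b:d,a:c]
    c=max(cv2.findContours(k,cv2.RETR_EXTERNAL,cv2.CHAIN_APPROX_NONE)[0],key=len)[:,0].astype(float)
    ray=np.c_[(c-K[[0,1],2])/K[0,0],np.ones(len(c))]@R
    return (C+ray*((7-C[2])/ray[:,2])[:,None])[:,:2]
E
python3 - <<'E'
from fit import *
P=pad("w6",(205,150,310,205))
f=lambda q:np.hypot(P[:,0]-q[0],P[:,1]-q[1])-33
s=least_squares(f,[466,64],loss='soft_l1',f_scale=0.5); print("pad",s.x,np.median(abs(s.fun)),len(P))
z=np.load("w6.npz"); W=cloud(z['d'],z['mtx'],z['R'],z['t'])
for b in blob(W,(W[...,2]>110)&(W[...,2]<118)&(z['d']>0)): print(*b)
for b in blob(W,(W[...,2]>122)&(W[...,2]<130)&(z['d']>0)): print(*b)
E
```

```text
pad [466.24591709  63.06502809] 0.9340341625503719 214
8503 (254, 283) [468.1  66.6] [62.8 49.7] 35.8 112.2
1229 (144, 295) [424.8  66.2] [33.4  8.4] 10.0 126.7
1231 (363, 296) [503.1  76.9] [33.4 11.5] 7.8 126.8
1183 (254, 307) [464.8  64.8] [20.8 20.8] 86.2 122.4
40 (148, 321) [427.9  59. ] [1.4 8.7] 2.7 129.7
```

arm_command(series=[0,0,0,0.2,0,0,-0.1,0.1,0.5,0,0,-0.1,0.1,0.8,0,0,-0.15,0.1,1,0,0,-0.15,0.1,1.1,0])

```text
clock: 33.78
eef_pos: [465.9, 61.0, 61.8]
tool_rot: [-3.141, 0.0, 1.725]
force: [0.3, -0.1, -4.8]
width: 48.0
gripper_force: 62.5
```

arm_command(series=[0,0,0,0.05,0,0,0,0,0.1,0,0,0,0,0.15,0,0,0,0,0.15,0,0,0,0,0.15,0])

```text
clock: 34.2
eef_pos: [466.2, 61.1, 60.9]
tool_rot: [3.142, 0.0, 1.725]
force: [-0.8, -0.5, -4.3]
width: 48.1
gripper_force: 62.5
```

arm_command(series=[0,0,0,0.05,0,0,0,0,0.1,0,0,0,0,0.1,0,0,0,0,0.1,0,0,0,0,0.1,0])

```text
clock: 34.62
eef_pos: [466.1, 61.1, 59.8]
tool_rot: [-3.142, 0.0, 1.725]
force: [-0.2, -0.9, -4.1]
width: 47.8
gripper_force: 62.5
```

arm_command(series=[0,0,0,0.03,0,0,0,0,0.06,0,0,0,0,0.06,0,0,0,0,0.06,0,0,0,0,0.06,0])

```text
clock: 35.03
eef_pos: [466.1, 61.2, 59.4]
tool_rot: [3.141, 0.0, 1.725]
force: [-1.1, -0.6, -0.4]
width: 47.9
gripper_force: 62.9
```

arm_command(series=[0,0,0,0.03,0,0,0,0,0.06,0,0,0,0,0.06,0,0,0,0,0.06,0,0,0,0,0.06,0])

```text
clock: 35.45
eef_pos: [466.2, 61.2, 59.4]
tool_rot: [3.141, 0.0, 1.725]
force: [-1.4, 0.6, 8.2]
width: 48.1
gripper_force: 63.7
```

arm_command(series=[70,0,0,0,0,80,0,0,0,0,90,0,0,0,0,100,0,0,0,0,100,0,0,0,0])

```text
clock: 35.87
eef_pos: [466.3, 61.1, 58.6]
tool_rot: [3.141, -0.0, 1.725]
force: [-0.7, -0.6, 0.1]
width: 85.5
gripper_force: 0.0
```

arm_command(series=[100,0,0,-1,0,100,0,0,-3,0,100,0,0,-6,0,100,0,0,-10,0,100,0,0,-14,0])

```text
clock: 36.28
eef_pos: [465.1, 61.1, 199.6]
tool_rot: [-3.139, -0.0, 1.726]
force: [1.1, -0.2, -0.3]
width: 85.3
gripper_force: 0.0
```

```bash
python3 - <<'E'
from h import *
look("w7",bands=((101,115),(90,100.5)),lo=200)
plan((591.5,-283.8,190,89.9,100,3))
E
```

```text
36.2833 [465.14668156  61.05247207 199.59103834] [-1.79862927e+02 -1.66294484e-02  9.88711486e+01]
101 115
548 (256, 196) [466.   63.1] [20.9 21.3] 52.3 108.0
90 100.5
2016 (255, 191) [465.9  63. ] [48.4 49.6] 10.9 98.0
100,-1.63,0.3,0.07,0.4,100,-3.59,0.67,0.17,0.9,100,-5.83,1.08,0.27,1.4,100,-8.3,1.54,0.38,2.1,100,-10.95,2.03,0.51,2.7
100,-2.76,0.65,0.12,0.7,100,-5.58,1.31,0.26,1.4,100,-8.44,1.98,0.39,2.1,100,-11.27,2.65,0.52,2.9,100,-14.02,3.29,0.65,3.5
100,-2.58,0.78,0.12,0.7,100,-4.99,1.5,0.23,1.3,100,-7.18,2.16,0.34,1.9,100,-9.08,2.73,0.43,2.4,100,-10.67,3.21,0.5,2.8
 -> [ 591.5 -283.8  190.    89.9]
```

View pics/w7.png

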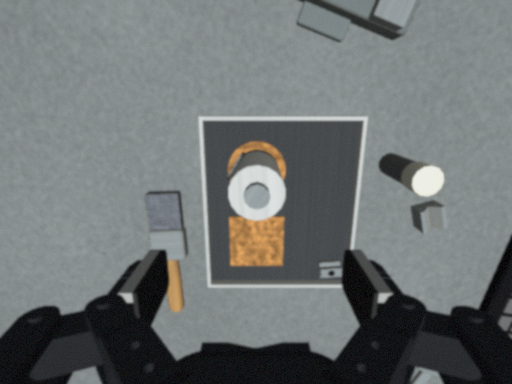

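The setter stands at (256,193) in the picture, (466.0,63.1) on the bench, which is within 1 mm of the round pad's centre. Now the riser.

arm_command(series=[100,-1.6,0.3,0.1,0.5,100,-3.6,0.7,0.2,1,100,-5.8,1.1,0.3,1.5,100,-8.3,1.5,0.4,2,100,-11,2,0.5,2.5])

```text
clock: 36.75
eef_pos: [502.8, -45.0, 193.6]
tool_rot: [-3.142, -0.0, 1.683]
force: [0.2, 0.0, 0.2]
width: 85.6
gripper_force: 0.0
```

arm_command(series=[100,-2.8,0.7,0.1,0.5,100,-5.6,1.3,0.3,1.5,100,-8.4,2,0.4,2,100,-11.2,2.7,0.5,3,100,-14,3.3,0.6,3.5])

```text
clock: 37.17
eef_pos: [551.4, -181.4, 187.3]
tool_rot: [-3.141, -0.0, 1.62]
force: [0.9, -0.1, -0.5]
width: 85.3
gripper_force: 0.0
```

arm_command(series=[100,-2.6,0.8,0.1,0.5,100,-5,1.5,0.2,1.5,100,-7.2,2.2,0.3,2,100,-9.2,2.8,0.4,2.5,100,-10.7,3.2,0.5,3])

```text
clock: 37.58
eef_pos: [588.4, -287.7, 182.1]
tool_rot: [-3.141, 0.001, 1.566]
force: [0.0, -0.0, -0.5]
width: 85.6
gripper_force: 0.0
```

arm_command(series=[100,0,0,0,0,100,0,0,0,0,100,0,0,0,0,100,0,0,0,0,100,0,0,0,0])

```text
clock: 38.0
eef_pos: [588.5, -283.7, 182.9]
tool_rot: [3.142, -0.001, 1.57]
force: [-1.0, -0.6, 0.9]
width: 85.5
gripper_force: 0.0
```

```bash
python3 - <<'E'
from fit import *
look("w8",bands=((101,115),),lo=200)
P=pad("w7",(215,215,300,275))
print(cv2.minAreaRect(P.astype(np.float32)))
E
```

```text
38.0 [ 588.45550338 -283.71806554  182.89478821] [ 1.79995371e+02 -3.55948030e-02  8.99601642e+01]
101 115
3566 (258, 202) [ 591.7 -283.6] [48.1 48. ] 0.1 105.1
((480.07373046875, -24.87994384765625), (67.44666290283203, 66.58531188964844), 8.95571517944336)
```

arm_command(series=[100,0,0.1,1,0,100,0,0.2,2.7,0,100,0,0.3,5,0,100,0,0.3,7.5,0,100,0,0.3,10,0])

```text
clock: 38.47
eef_pos: [591.5, -284.9, 81.4]
tool_rot: [3.141, 0.0, 1.569]
force: [-0.0, 1.3, -0.2]
width: 85.7
gripper_force: 0.0
```

arm_command(series=[100,0,0,1.4,0,100,0,0,2.2,0,100,0,0,2.6,0,100,0,0,2.8,0,100,0,0,2.8,0])

```text
clock: 38.88
eef_pos: [592.0, -285.4, 55.2]
tool_rot: [3.14, 0.0, 1.568]
force: [0.4, 0.7, -0.2]
width: 85.3
gripper_force: 0.0
```

arm_command(series=[0,0,0,0,0,0,0,0,0,0,0,0,0,0,0,0,0,0,0,0,0,0,0,0,0])

```text
clock: 39.3
eef_pos: [591.8, -285.7, 55.7]
tool_rot: [3.14, 0.001, 1.568]
force: [-0.9, -0.6, 5.2]
width: 47.5
gripper_force: 63.4
```

arm_command(series=[0,0,0,0,0,0,0,0,0,0,0,0,0,0,0,0,0,0,0,0,0,0,0,0,0])

```text
clock: 39.72
eef_pos: [591.8, -285.7, 55.7]
tool_rot: [3.14, 0.001, 1.568]
force: [-0.7, -0.1, 5.9]
width: 47.2
gripper_force: 63.4
```

arm_command(series=[0,0,0,-0.5,0,0,0,0,-1.3,0,0,0,0,-2.4,0,0,0,0,-3.4,0,0,0,0,-4,0])

```text
clock: 40.13
eef_pos: [592.0, -285.5, 96.3]
tool_rot: [3.14, 0.001, 1.568]
force: [0.3, 0.3, -6.1]
width: 47.6
gripper_force: 63.1
```

```bash
python3 - <<'E'
from h import *
plan((480,-25.2,None,98.8,0,3))
E
```

```text
0,1.17,-0.51,-0.0,-0.4,0,2.59,-1.12,-0.0,-0.9,0,4.2,-1.82,-0.0,-1.4,0,5.98,-2.59,-0.0,-2.1,0,7.9,-3.42,-0.0,-2.7
0,2.04,-0.78,-0.0,-0.7,0,4.14,-1.57,-0.0,-1.4,0,6.26,-2.37,-0.0,-2.1,0,8.36,-3.17,-0.0,-2.8,0,10.4,-3.94,-0.0,-3.5
0,1.99,-0.62,-0.0,-0.7,0,3.85,-1.2,-0.0,-1.3,0,5.53,-1.72,-0.0,-1.9,0,7.0,-2.17,-0.0,-2.3,0,8.22,-2.55,-0.0,-2.8
 -> [480.  -25.2  96.3  98.8]
```

arm_command(series=[0,0.8,-0.4,0,0,0,2.1,-0.9,0,-0.5,0,3.8,-1.7,0,-1,0,5.8,-2.5,0,-2,0,7.9,-3.4,0,-2.5])

```text
clock: 40.55
eef_pos: [556.7, -205.2, 94.6]
tool_rot: [-3.141, -0.0, 1.612]
force: [0.5, 0.5, -6.1]
width: 47.2
gripper_force: 63.1
```

arm_command(series=[0,2.1,-0.8,0,-0.5,0,4.2,-1.6,0,-1.5,0,6.3,-2.4,0,-2,0,8.4,-3.2,0,-3,0,10.4,-3.9,0,-3.5])

```text
clock: 40.97
eef_pos: [513.1, -102.1, 94.8]
tool_rot: [-3.141, -0.001, 1.674]
force: [-1.1, -0.2, -5.1]
width: 47.3
gripper_force: 63.1
```

arm_command(series=[0,2,-0.6,0,-0.5,0,4,-1.2,0,-1.5,0,5.9,-1.8,0,-2,0,7.3,-2.3,0,-2.5,0,8,-2.5,0,-3])

```text
clock: 41.38
eef_pos: [479.7, -23.9, 94.9]
tool_rot: [-3.141, -0.001, 1.729]
force: [0.2, 0.4, -6.8]
width: 47.3
gripper_force: 63.1
```

arm_command(series=[0,0,0,0.3,0,0,0,0,0.8,0,0,0,0,1.4,0,0,0,0,1.9,0,0,0,0,2.2,0])

```text
clock: 41.8
eef_pos: [481.2, -27.9, 71.6]
tool_rot: [-3.14, 0.0, 1.723]
force: [-0.4, -0.3, -6.9]
width: 47.0
gripper_force: 63.1
```

arm_command(series=[0,0,0,0,0,0,0,0,0,0,0,0,0,0,0,0,0,0,0,0,0,0,0,0,0])

```text
clock: 42.22
eef_pos: [481.5, -26.9, 72.8]
tool_rot: [3.141, 0.0, 1.725]
force: [-0.1, 1.0, -7.2]
width: 47.2
gripper_force: 63.0
```

```bash
python3 - <<'E'
from h import *
p,W=look("w9",bands=((113,124),),lo=200)
look("t9","top",bands=((113,124),(94,109),(11,16)),lo=200)
E
```

```text
42.2167 [481.51448548 -26.86340912  72.83364073] [1.79972138e+02 3.49201347e-03 9.88445416e+01]
113 124
14069 (254, 290) [481.2 -21.7] [92.1 43.1] 9.3 122.1
42.2667 [481.52764973 -26.84134242  72.85109019] [1.79968760e+02 3.97848808e-03 9.88478905e+01]
113 124
94 109
540 (238, 262) [463.7  64. ] [46.8 48.3] 89.4 97.5
11 16
203 (276, 46) [905.1 -16.8] [ 25.2 121.1] 1.5 14.9
870 (190, 84) [852.3 137.6] [186.5 129.3] 90.0 14.8
665 (312, 97) [816.7 -72.9] [ 58.8 230.4] 0.3 14.8
331 (221, 240) [492.1  67. ] [180.  124.7] 8.7 13.7
```

View pics/w9.png

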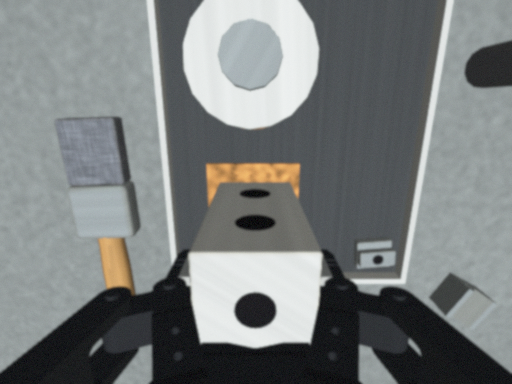

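The held riser is at (255,275), square over the orange pad at (253,180), with the setter upright at (250,55). It needs 1 mm in tool y, then down.

arm_command(series=[0,0,0,0.2,0,0,0,-0.1,0.5,0,0,0,-0.1,0.8,0,0,0,-0.1,1,0,0,0,-0.1,1.1,0])

```text
clock: 42.73
eef_pos: [480.0, -27.0, 61.1]
tool_rot: [-3.141, -0.0, 1.725]
force: [0.5, 0.0, -5.8]
width: 47.3
gripper_force: 63.0
```

arm_command(series=[0,0,0,0.05,0,0,0,0,0.1,0,0,0,0,0.15,0,0,0,0,0.15,0,0,0,0,0.15,0])

```text
clock: 43.15
eef_pos: [480.4, -27.0, 60.2]
tool_rot: [3.141, 0.0, 1.725]
force: [1.2, -0.3, -6.5]
width: 47.6
gripper_force: 63.0
```

arm_command(series=[0,0,0,0.03,0,0,0,0,0.06,0,0,0,0,0.06,0,0,0,0,0.06,0,0,0,0,0.06,0])

```text
clock: 43.57
eef_pos: [480.4, -27.0, 59.5]
tool_rot: [3.142, -0.0, 1.725]
force: [0.7, 1.2, -5.6]
width: 47.6
gripper_force: 63.0
```

arm_command(series=[0,0,0,0.03,0,0,0,0,0.06,0,0,0,0,0.06,0,0,0,0,0.06,0,0,0,0,0.06,0])

```text
clock: 43.98
eef_pos: [480.4, -27.0, 58.9]
tool_rot: [3.142, -0.0, 1.725]
force: [-0.1, -0.2, -6.2]
width: 47.5
gripper_force: 63.0
```

arm_command(series=[0,0,0,0.03,0,0,0,0,0.06,0,0,0,0,0.06,0,0,0,0,0.06,0,0,0,0,0.06,0])

```text
clock: 44.4
eef_pos: [480.4, -27.0, 58.7]
tool_rot: [3.141, 0.0, 1.725]
force: [-2.4, 0.7, 2.1]
width: 47.5
gripper_force: 63.7
```

Contact. Release, rise and check.

arm_command(series=[70,0,0,0,0,80,0,0,0,0,90,0,0,0,0,100,0,0,0,0,100,0,0,0,0])

```text
clock: 44.82
eef_pos: [480.6, -27.0, 58.4]
tool_rot: [3.141, 0.0, 1.725]
force: [0.4, 0.0, 0.0]
width: 85.4
gripper_force: 0.0
```

arm_command(series=[100,0,0,-1,0,100,0,0,-3,0,100,0,0,-6,0,100,0,0,-10,0,100,0,0,-14,0])

```text
clock: 45.23
eef_pos: [479.4, -26.9, 200.1]
tool_rot: [-3.14, -0.001, 1.726]
force: [0.5, -0.4, 0.6]
width: 85.6
gripper_force: 0.0
```

arm_command(series=[100,-3,0,-1,0,100,-6,0,-2,0,100,-8,0,-3,0,100,-9,0,-3,0,100,-9,0,-3,0])

```text
clock: 45.65
eef_pos: [494.4, -118.5, 228.9]
tool_rot: [3.14, 0.002, 1.721]
force: [-0.3, -0.1, -0.6]
width: 85.2
gripper_force: 0.0
```

arm_command(series=[100,0,0,0,0,100,0,0,0,0,100,0,0,0,0,100,0,0,0,0,100,0,0,0,0])

```text
clock: 46.07
eef_pos: [494.0, -114.8, 228.0]
tool_rot: [-3.141, -0.001, 1.727]
force: [-1.5, 0.7, -0.5]
width: 85.4
gripper_force: 0.0
```

```bash
python3 - <<'E'
from h import *
look("w10",bands=((101,115),(92,100.5),(12,16)),lo=200)
look("t10","top",bands=((101,115),(90,100.5),(55,68),(12,16)),lo=100)
E
```

```text
46.0667 [ 494.04169336 -114.82305653  227.99586453] [-1.79962756e+02 -3.46784517e-02  9.89488670e+01]
101 115
3501 (254, 83) [480.  -25.4] [48.  46.9] 9.0 108.1
92 100.5
12 16
1612 (281, 92) [505.2  -7.2] [180.6 148.1] 9.0 14.8
476 (489, 197) [ 791.4 -111. ] [  6.2 156.8] 0.7 14.4
46.1167 [ 494.08676533 -115.06050122  228.07710602] [-1.79971727e+02 -2.52507357e-02  9.89284805e+01]
101 115
683 (286, 255) [478.4 -24.3] [47.7 48. ] 8.7 107.0
107 (238, 263) [464.3  63.6] [19.5 20.5] 44.2 107.1
90 100.5
444 (238, 262) [464.5  63.9] [46.7 49.8] 89.3 96.9
55 68
310 (7, 220) [548.6 521.8] [  6.6 139.6] 89.8 61.6
135 (132, 227) [529.6 275.8] [41.2 14. ] 78.9 60.4
150 (129, 241) [504.1 280.6] [39.9 14.4] 79.6 60.2
12 16
338 (291, 46) [900.7 -44.1] [ 34.3 205.3] 0.9 14.9
334 (353, 78) [ 851.7 -164.8] [ 46.7 129.7] 88.8 14.9
106 (173, 48) [905.4 201.7] [22.8 53.3] 0.3 14.9
136 (208, 47) [909.3 135.4] [71.3 33.6] 75.3 14.8
103 (232, 50) [901.8  83. ] [35.9 45.2] 66.7 14.9
864 (211, 94) [839.9 101.8] [104.6 257.8] 0.0 14.8
251 (306, 99) [800.8 -75.5] [117.9  25.7] 89.8 14.8
```

View pics/w10.png

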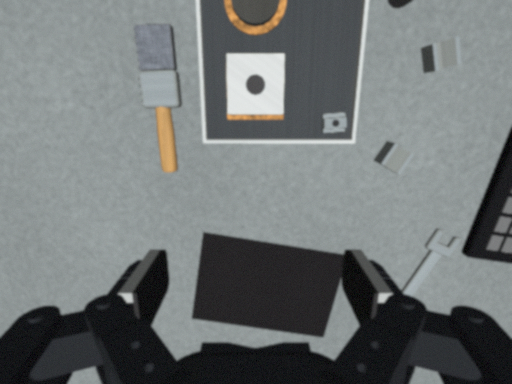

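The riser is upright at (255,85) in the picture, (480.0,-25.4) on the bench, and centred on its pad. The setter stands on the round pad, the vee is in the vise, and the gripper is clear of everything. I'll hand in.

```bash
python3 -c "
from cell import workorder; print(workorder.finish_job())"
```

```text
the job is handed in; nothing more can be done
None
```

The job is done and handed in at about 46 s: the vee block is on the vise bed, groove up and along the jaws, about 1 mm off centre; the setter and riser are upright within about 1 mm of their pad centres, and the gripper is open and clear.

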